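# Pry open the chisel case and lay the chisels out on the rail

### The job

The lid of the green steel chisel case is stiff and has no handle: put the flat pry blade into the notch in the middle of its front edge, lever the lid up with it and swing it up until it stands upright. Lay every chisel that is in the case crosswise on the narrow raised steel rail, each balanced on the rail with both ends free, side by side, and only then shut the lid fully. Leave the pry blade lying on the rubber mat, and leave the other things on the bench where they are.

Things in the scene. Friction and masses are not known exactly. Their poses are not given: they have to be found in the camera images.
- case: green sheet-steel case, fixed to the bench, 210 mm (x) by 280 mm (y) by 50 mm high, open on top under the lid. Origin: centre of its underside; x points from the front edge (notch) to the hinge edge, z up. Walls 5 mm, floor 6 mm thick. The chisels lie side by side along x in up to four places about 56 mm apart in y
- notch (a point): middle of the notch in the case's front wall, on the wall's outer face, 44 mm above the bench. The notch is 60 mm wide (y) and 12 mm high (38 to 50 mm above the bench), its upper side is the closed lid's underside; axes as the case's. A blade goes through it along the case's +x
- lid (a joint): angle of the case's lid: 0 shut, grows as it opens upward, stop at 1.75 rad (just past upright). Stiff hinge with friction (0.42 N m; the lid weighs 0.3 kg): the lid stays where it is left. Lid plate 210 mm (hinge to front) by 280 mm by 6 mm, flush with the case all round; shut, its top is 56 mm above the bench
- lid_hinge (a point): middle of the lid's hinge line, at the case's far (+x) upper edge, 50 mm above the bench; the hinge line is along the case's y. The lid's underside plane passes through it. Its axes turn with the lid
- lid_edge (a point): middle of the lid's free front edge, on the underside, 210 mm from the hinge line; moves with the lid
- chisel1: cold chisel, a dark steel bar with a flat thin cutting end. Origin: its balance point, on its long axis; x along the bar towards the cutting end. Bar 105 mm long, 22 wide (y), 18 thick (z), from x=-67 to x=+38 mm; flat end 26 wide and 7 thick from there to x=+88 mm. 0.35 kg. Lies flat on the case floor at the start (its yaw there is within 6 deg of the case's x axis). None if absent
- chisel2: cold chisel, a dark steel bar with a flat thin cutting end. Origin: its balance point, on its long axis; x along the bar towards the cutting end. Bar 105 mm long, 22 wide (y), 18 thick (z), from x=-67 to x=+38 mm; flat end 26 wide and 7 thick from there to x=+88 mm. 0.35 kg. Lies flat on the case floor at the start (its yaw there is within 6 deg of the case's x axis). None if absent
- chisel3: cold chisel, a dark steel bar with a flat thin cutting end. Origin: its balance point, on its long axis; x along the bar towards the cutting end. Bar 105 mm long, 22 wide (y), 18 thick (z), from x=-67 to x=+38 mm; flat end 26 wide and 7 thick from there to x=+88 mm. 0.35 kg. Lies flat on the case floor at the start (its yaw there is within 6 deg of the case's x axis). None if absent
- chisel4: cold chisel, a dark steel bar with a flat thin cutting end. Origin: its balance point, on its long axis; x along the bar towards the cutting end. Bar 105 mm long, 22 wide (y), 18 thick (z), from x=-67 to x=+38 mm; flat end 26 wide and 7 thick from there to x=+88 mm. 0.35 kg. Lies flat on the case floor at the start (its yaw there is within 6 deg of the case's x axis). None if absent
- rail: fixed steel bar, 300 mm long (x), 40 mm wide (y), 60 mm high, flat top. Origin: centre of its underside, z up. Room for four chisels laid across it 65 to 70 mm apart
- rail_top (a point): centre of the rail's top face, 60 mm above the bench; axes as the rail's
- mat: black rubber mat fixed on the bench, 260 mm (x) by 150 mm (y) by 4 mm thick. Origin: centre of its underside
- blade: pry blade: wooden handle 100 mm long, 30 wide (y), 20 thick (z), from x=-100 to x=0; flat steel blade 36 wide and 3 thick from x=0 to its tip at x=+100 mm, in the mid-plane of the handle. Origin: middle of its length on its axis; x towards the tip. 0.16 kg, balances at about x=-35 mm. Lies flat on the mat at the start; the same either side up
- spray: clear spray bottle, 64 mm in diameter, 170 mm tall, origin at its base. Bystander, to be left where it is
- hammer: hammer lying on the bench, about 300 mm long. Bystander, to be left where it is
- hatchet_head: bare steel hatchet head lying flat, 140 mm long. Bystander, to be left where it is

How it is judged:
On the way, in this order (a step that is already met when the one before it is completed fails the run):
1. the lid is levered up by the blade: more than 0.2 rad open with the blade pressing on it and no finger on it (value of joint lid above 0.2 rad and contact force between blade and lid above 0.3 N and contact force between the fingers and lid below 0.2 N), for 0.1 s.
2. the lid stands open (more than 1.3 rad) (value of joint lid above 1.3 rad), for 0.2 s.
3. every chisel lies across the rail, with the lid still open (x of chisel1 in the frame of rail_top between -0.15 and 0.15 m and y of chisel1 in the frame of rail_top between -0.02 and 0.02 m and z of chisel1 in the frame of rail_top between 0.004 and 0.018 m and angle between the x axis of each of chisel1, chisel2, chisel3, chisel4 and the y axis of rail_top, either way round below 0.35 rad and linear speed of each of chisel1, chisel2, chisel3, chisel4 below 0.03 m/s and x of chisel2 in the frame of rail_top between -0.15 and 0.15 m and y of chisel2 in the frame of rail_top between -0.02 and 0.02 m and z of chisel2 in the frame of rail_top between 0.004 and 0.018 m and x of chisel3 in the frame of rail_top between -0.15 and 0.15 m and y of chisel3 in the frame of rail_top between -0.02 and 0.02 m and z of chisel3 in the frame of rail_top between 0.004 and 0.018 m and x of chisel4 in the frame of rail_top between -0.15 and 0.15 m and y of chisel4 in the frame of rail_top between -0.02 and 0.02 m and z of chisel4 in the frame of rail_top between 0.004 and 0.018 m and value of joint lid above 0.8 rad), for 0.2 s.
At the end, for the whole second after the job is handed in: every chisel present lies across the rail (balance point within 20 mm of the rail's centre line, 4 to 18 mm above its top, square to it within 20 deg), at rest; the lid is shut (under 0.04 rad); the pry blade lies on the rubber mat with its middle over the mat (x of chisel1 in the frame of rail_top between -0.15 and 0.15 m and y of chisel1 in the frame of rail_top between -0.02 and 0.02 m and z of chisel1 in the frame of rail_top between 0.004 and 0.018 m and angle between the x axis of each of chisel1, chisel2, chisel3, chisel4 and the y axis of rail_top, either way round below 0.35 rad and linear speed of each of chisel1, chisel2, chisel3, chisel4, blade below 0.03 m/s and x of chisel2 in the frame of rail_top between -0.15 and 0.15 m and y of chisel2 in the frame of rail_top between -0.02 and 0.02 m and z of chisel2 in the frame of rail_top between 0.004 and 0.018 m and x of chisel3 in the frame of rail_top between -0.15 and 0.15 m and y of chisel3 in the frame of rail_top between -0.02 and 0.02 m and z of chisel3 in the frame of rail_top between 0.004 and 0.018 m and x of chisel4 in the frame of rail_top between -0.15 and 0.15 m and y of chisel4 in the frame of rail_top between -0.02 and 0.02 m and z of chisel4 in the frame of rail_top between 0.004 and 0.018 m and value of joint lid below 0.04 rad and x of blade in the frame of mat between -0.13 and 0.13 m and y of blade in the frame of mat between -0.075 and 0.075 m and z of blade in the frame of mat between 0.008 and 0.022 m); the robot touches nothing.
It fails at once if the spray bottle is pushed more than 30 mm (distance of spray from where it was at the start of the episode above 0.03 m).
It fails at once if the hammer is pushed more than 30 mm (distance of hammer from where it was at the start of the episode above 0.03 m).
It fails at once if the hatchet head is pushed more than 30 mm (distance of hatchet_head from where it was at the start of the episode above 0.03 m).
Of chisel1, chisel2, chisel3, chisel4 only 2 to 4 are there at a start; the rules pass over those that are not, and their reading is None.
At some moment in a run one of blade may be knocked a few centimetres aside while the robot is not near it.
Once in a run the grip may slacken for a moment while it holds something.
It also fails if it takes over 210 s, if anything falls off the work surface, if the arm or the gripper's body presses on something with over 40 N, if the wrist force passes 120 N, or if a joint passes its speed limit or range.

### The arm

A 6-joint arm with a two-finger parallel gripper is mounted at the origin on the work surface. World frame = base frame: x ahead of the robot, y to its left, z up, the work surface at z = 0. Lengths are in m, angles in rad, forces in N, time in s.
With the tool pointing down it reaches from about 0.25 to 0.85 m from the base axis. Payload 12.5 kg.
Tool frame: the origin (TCP) lies on the centre line of the jaws, within the pads' length; the fingertips stand 22 mm ahead of it and the grasp point (between the pads) lies 3 mm ahead of it (robot.tip_reach is the distance from the TCP to the fingertips, in m); z points along the fingers, y is the line along which they close (so a half turn about z gives the same grasp; the last joint's range is limited). The gripper opens to 93 mm and grips with 3 to 60 N. Pads are 15 mm wide; open, the fingers measure 128 mm over their backs; the gripper's body (75 mm by 188 mm) begins 65 mm behind the grasp point.
Start: joints at [-1.235, 0.351, 1.652, -0, 1.139, -0.085], TCP at [0.225, -0.502, 0.241] pointing down, gripper open.
Joint ranges: [-2.75, 2.75], [-0.79, 2.1], [0.01, 2.65], [-1.57, 4.71], [0.07, 3.14], [-2.87, 2.87]. Speed limits (rad/s): [2.22, 2.22, 2.79, 3.14, 3.14, 3.14].

### API

Orientations are given as a unit quaternion [w, x, y, z].
In Python, from bench import robot gives the robot as it stands.
- The arm moves only by the shell command python3 -m handwheel 'ROWS' [FORCE]. ROWS is JSON, a list of rows, each a list of 3 entries, a list of its own where there are three numbers: the shift along the tool's x, y, z each as a share of 0.12 m, from -1 to 1, then the turn, a rotation vector about the tool's x, y, z each as a share of 4 degrees, from -1 to 1, then the finger opening in mm, from 0 to 93. In form: [[[dx, dy, dz], [wx, wy, wz], claw], ...]. A call has 1 to 12 rows; each row shifts and turns the commanded pose from where the row before left it, along the tool's axes as they then stand; what a row does not reach is not made up. A row lasts 1/8 s, in which the tool goes at most 62.5 mm and 10.7 degrees, less where a joint would pass 70% of its speed; a pose out of reach is approached as far as the arm can. A call with a number of a shift or a turn outside -1 to 1 is refused whole. A call with a gripper value outside its range is refused whole. The fingers move at their own pace and stop on an object; FORCE is the grip in N (left out, the last holds). Time passes only in rows, so rows that do not move let the fingers close. It gives the time, the measured TCP pose, the force, the opening and the grip force at its end, in the units of the state.
- robot.get_state(): the state, without advancing time (a new reading comes with each control period).
- robot.capture(name): name is "side" or "top" or "wrist"; returns (picture, depth): 480x640x3 uint8, red, green, blue; 480x640 float32, m along the optical axis (not along the pixel's ray), 0 where there is no reading.
- robot.camera_info(name): a dict with "mtx" (3x3 intrinsics, pixels), "R" (3x3) and "t" (3): a world point X has camera coordinates R X + t; the wrist camera has in their place "T_tool_cam" (4x4, takes a point from camera to tool coordinates, whose origin is the TCP and whose axes are the flange's). Camera axes: x right, y down, z forward; pixel columns grow to the right and rows downward; lengths in m; the calibration is good to about 2 mm. A picture is of the moment at which its call begins: read the wrist's pose just before it. camera_info takes no time and is no camera call.
- robot.hand_in(): hands the job in; it is judged then, once.
The state is a dict: "time": time; "joint_pos": joint angles; "qvel": joint speeds; "tau": joint torques, N m; "ee_pos": TCP position; "orientation": TCP orientation; "force": force on the tool from outside, world axes, zero at the start; "moment": the same for the moment, N m; "finger_gap": finger opening in m; "gripper_force": force on a finger pad.
Only numpy, scipy, OpenCV 4.12 (cv2) and the standard library are available. Lean on these libraries where they do the work, as an engineer would, in place of code of your own. Each camera call takes 0.05 s, during which the arm holds its last target. There are 200 camera calls.

## Working session

There is one attempt and no reset: what is moved stays moved. The work goes in short steps, Python scripts to look and compute and a shell command to move; the robot and the scene stay as the last step left them, time stands still between calls to the robot, and variables do not carry over. Pictures are saved under pics/ and viewed, at most 14 in all, crops included, and the job is handed in when it is done.

```bash
ls; mkdir -p pics; python3 - <<'E'
from bench import robot
import cv2,numpy as np
s=robot.get_state(); print({k:np.round(v,3).tolist() for k,v in s.items()}, robot.tip_reach)
for n in ("top","side"):
    p,d=robot.capture(n); cv2.imwrite(f"pics/{n}0.png",p[:,:,::-1]); np.save(f"pics/{n}0.npy",d)
    c=robot.camera_info(n); print(n,{k:np.round(v,4).tolist() for k,v in c.items()})
print(robot.camera_info("wrist"))
E
```

```text
pics
{'time': 0.0, 'joint_pos': [-1.235, 0.351, 1.652, -0.0, 1.139, -0.085], 'qvel': [0.001, 0.001, -0.0, 0.001, -0.001, 0.001], 'tau': [-0.0, -49.732, -28.525, 0.07, 0.026, -0.0], 'ee_pos': [0.225, -0.502, 0.24], 'orientation': [-0.001, 0.978, 0.209, -0.0], 'force': [0.102, 0.696, 0.438], 'moment': [-0.027, -0.063, -0.024], 'gripper_force': 0.0, 'finger_gap': 0.093} 0.022
top {'mtx': [[472.5353, 0.0, 317.0959], [0.0, 472.5353, 240.7737], [0.0, 0.0, 1.0]], 'R': [[0.0072, -1.0, -0.0051], [-0.9817, -0.0061, -0.1903], [0.1903, 0.0064, -0.9817]], 't': [-0.0918, 0.6305, 1.0908]}
side {'mtx': [[469.869, 0.0, 326.9024], [0.0, 469.869, 237.8531], [0.0, 0.0, 1.0]], 'R': [[0.995, -0.0997, -0.0086], [-0.082, -0.7623, -0.642], [0.0575, 0.6395, -0.7667]], 't': [-0.6308, 0.0497, 1.0567]}
{'mtx': array([[419.01244927,   0.        , 320.41387329],
       [  0.        , 419.01244927, 236.97547993],
       [  0.        ,   0.        ,   1.        ]]), 'T_tool_cam': array([[-1.02540256e-04, -9.53350826e-01, -3.01864525e-01,
         8.51982552e-02],
       [ 9.99999955e-01, -1.82643802e-04,  2.37137400e-04,
        -4.52006026e-04],
       [-2.81208821e-04, -3.01864487e-01,  9.53350802e-01,
        -1.42575861e-01],
       [ 0.00000000e+00,  0.00000000e+00,  0.00000000e+00,
         1.00000000e+00]])}
```

View pics/top0.png

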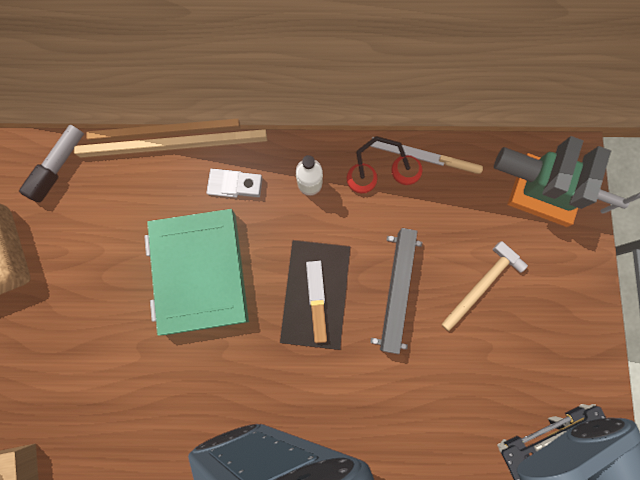

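View pics/side0.png

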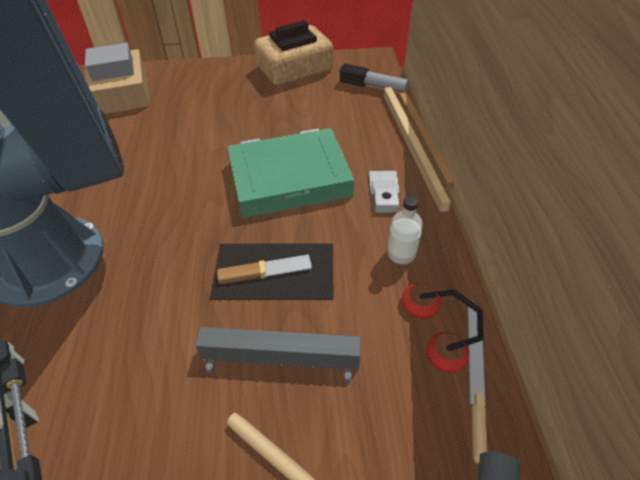

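The top view shows the case (148–246, 210–335) with hinges on the left (world +y). The notch faces the mat. The blade (306–327, 260–343) has its tip toward +x, the rail is at (383–415, 229–353), and the hammer is at right.

```bash
cat > h.py <<'E'
from bench import robot
import numpy as np,cv2
from scipy.spatial.transform import Rotation as Ro
def cam(n,s=None):
    c=robot.camera_info(n); K=c["mtx"]
    if n=="wrist":
        s=s or robot.get_state(); q=s["orientation"]
        Tw=np.eye(4);Tw[:3,:3]=Ro.from_quat(np.r_[q[1:],q[0]]).as_matrix();Tw[:3,3]=s["ee_pos"]
        T=Tw@c["T_tool_cam"]
    else:
        T=np.eye(4);T[:3,:3]=np.array(c["R"]).T;T[:3,3]=-np.array(c["R"]).T@c["t"]
    return K,T
def cloud(d,K,T):
    v,u=np.indices(d.shape); r=np.stack([(u-K[0,2])/K[0,0],(v-K[1,2])/K[1,1],np.ones(d.shape)],-1)*d[...,None]
    return r@T[:3,:3].T+T[:3,3]
def px(uv,z,K,T):  # pixels on plane z
    uv=np.atleast_2d(uv).astype(float); r=np.c_[(uv-K[:2,2])/[K[0,0],K[1,1]],np.ones(len(uv))]@T[:3,:3].T
    return T[:3,3]+r*((z-T[2,3])/r[:,2])[:,None]
def proj(X,K,T):
    c=(np.atleast_2d(X)-T[:3,3])@T[:3,:3]; return c[:,:2]/c[:,2:]*K[0,0]+K[:2,2]
def shot(n,f):
    s=robot.get_state(); p,d=robot.capture(n); K,T=cam(n,s); cv2.imwrite(f"pics/{f}.png",p[:,:,::-1]); return p,d,K,T
def rect(P):
    r=cv2.minAreaRect(P[:,:2].astype(np.float32)*1000); return [np.round(a,1) for a in r]
E
python3 - <<'E'
from h import *
p=cv2.imread("pics/top0.png")[:,:,::-1].astype(int); d=np.load("pics/top0.npy"); K,T=cam("top"); C=cloud(d,K,T)
z=C[...,2]; R,G,B=p[...,0],p[...,1],p[...,2]
v,u=np.indices(z.shape)
box=lambda a,b,c,e:(u>a)&(u<b)&(v>c)&(v<e)
def rep(n,m):
    m=cv2.morphologyEx(m.astype(np.uint8),cv2.MORPH_OPEN,np.ones((3,3)))>0
    print(n,m.sum(),"z",np.round(np.percentile(z[m],[5,50,95]),4),rect(C[m]))
    return m
rep("case top",(G>R+25)&box(135,260,200,345)&(z>.05))
rep("rail",box(370,425,220,360)&(z>.05))
mm=rep("mat",box(270,360,235,355)&(R<60))
rep("blade all",box(298,332,255,348)&(R>90)&~((R>G+60)&(v<300)))
rep("steel",box(298,332,255,305)&(R>120)&(B>100))
print("bench z",np.median(z[box(255,275,230,340)]))
print("corners case",np.round(px([(148,221),(233,210),(246,322),(158,335)],.056,K,T),3))
print("rail corners",np.round(px([(400,229),(415,229),(402,353),(383,352)],.06,K,T),3))
print("blade tip, handle end",np.round(px([(314,261),(320,342)],.014,K,T),3))
print("spray, hammer",np.round(px([(309,185),(447,326),(510,255)],.0,K,T),3))
a=p.astype(np.uint8)[190:360,130:430,::-1]; cv2.imwrite("pics/crop0.png",cv2.resize(a,None,fx=2.6,fy=2.6,interpolation=cv2.INTER_CUBIC))
E
```

```text
case top 9913 z [0.0524 0.0559 0.0596] [array([546.4, 119.5]), array([332.2, 381.7]), np.float64(9.0)]
rail 2148 z [0.0554 0.0592 0.0628] [array([ 532.6, -226.5]), array([191.9, 301. ]), np.float64(75.0)]
mat 9 z [-0.0027  0.0021  0.0056] [array([ 389. , -115.8]), array([5., 5.]), np.float64(1.4)]
blade all 1194 z [0.0039 0.0175 0.026 ] [array([489.7, -86.6]), array([204.7,  40. ]), np.float64(5.3)]
steel 679 z [0.0049 0.0151 0.0239] [array([501.6, -86.2]), array([180. ,  38.9]), np.float64(5.6)]
bench z -0.0003361071971865748
corners case [[0.679 0.331 0.056]
 [0.708 0.122 0.056]
 [0.435 0.079 0.056]
 [0.403 0.286 0.056]]
rail corners [[ 0.662 -0.29   0.06 ]
 [ 0.662 -0.327  0.06 ]
 [ 0.366 -0.287  0.06 ]
 [ 0.368 -0.243  0.06 ]]
blade tip, handle end [[ 0.588 -0.08   0.014]
 [ 0.389 -0.096  0.014]]
spray, hammer [[ 0.792 -0.065  0.   ]
 [ 0.43  -0.41   0.   ]
 [ 0.609 -0.579  0.   ]]
```

View pics/crop0.png

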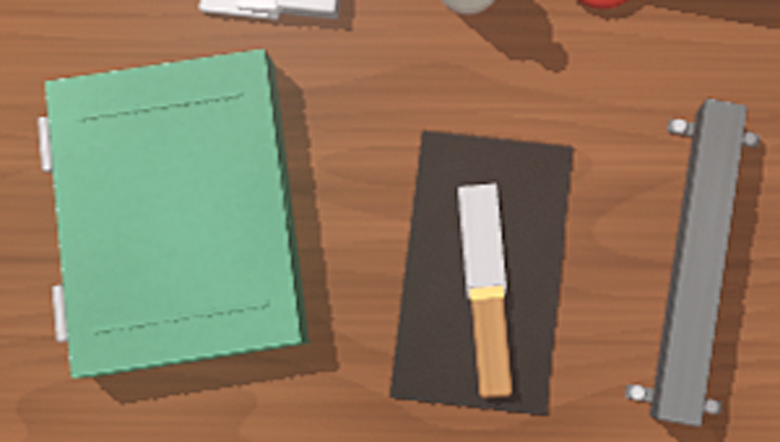

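```bash
cat >> h.py <<'E'
def pose(s=None):
    s=s or robot.get_state(); q=s["orientation"]; return np.array(s["ee_pos"]),Ro.from_quat(np.r_[q[1:],q[0]])
def down(yaw): # tool z down, tool x at yaw
    a=np.radians(yaw); return Ro.from_matrix(np.array([[np.cos(a),np.sin(a),0],[np.sin(a),-np.cos(a),0],[0,0,-1]]))
def plan(x,y,z,yaw=None,Rt=None):
    p,R=pose(); Rt=Rt or (down(yaw) if yaw is not None else R)
    print("turn shares",np.round(np.degrees((R.inv()*Rt).as_rotvec())/4,2),"| then shift shares",np.round(Rt.inv().apply(np.array([x,y,z])-p)/.12,3))
E
python3 - <<'E'
from h import *
plan(.4686,-.0896,.12,4.6); plan(.4686,-.0896,.028,4.6)
E
```

```text
turn shares [-0.01  0.    4.88] | then shift shares [ 2.302 -3.26   1.001]
turn shares [-0.01  0.    4.88] | then shift shares [ 2.302 -3.26   1.768]
```

```bash
python3 -m handwheel '[[[0,0,0],[0,0,0.98],93],[[0,0,0],[0,0,0.98],93],[[0,0,0],[0,0,0.98],93],[[0,0,0],[0,0,0.98],93],[[0,0,0],[0,0,0.96],93],[[0.23,-0.326,0],[0,0,0],93],[[0.23,-0.326,0],[0,0,0],93],[[0.23,-0.326,0],[0,0,0],93],[[0.23,-0.326,0],[0,0,0],93],[[0.23,-0.326,0],[0,0,0],93]]' 60
python3 -m handwheel '[[[0.23,-0.326,0],[0,0,0],70],[[0.23,-0.326,0],[0,0,0],70],[[0.23,-0.326,0],[0,0,0],70],[[0.23,-0.326,0],[0,0,0],70],[[0.23,-0.326,0],[0,0,0],70],[[0,0,0],[0,0,0],70],[[0,0,0],[0,0,0],70]]'
python3 - <<'E'
from h import *
plan(.4686,-.0896,.028,4.6)
p,d,K,T=shot("wrist","w1")
print(np.round(proj([[.4686,-.0896,.014],[.588,-.08,.014],[.389,-.096,.014]],K,T)))
E
```

```text
time: 1.35
ee_pos: [0.3471, -0.2945, 0.2405]
orientation: [-0.0, 0.999, 0.04, -0.0]
force: [-0.4, -0.5, 0.5]
finger_gap: 0.0931
gripper_force: 0.0
time: 2.22
ee_pos: [0.4681, -0.0902, 0.2404]
orientation: [-0.0, 0.999, 0.04, -0.0]
force: [0.5, -1.0, -0.3]
finger_gap: 0.0695
gripper_force: 0.0
turn shares [-0.    0.01  0.  ] | then shift shares [ 0.004 -0.004  1.77 ]
[[320. 203.]
 [320.  59.]
 [320. 284.]]
```

View pics/w1.png

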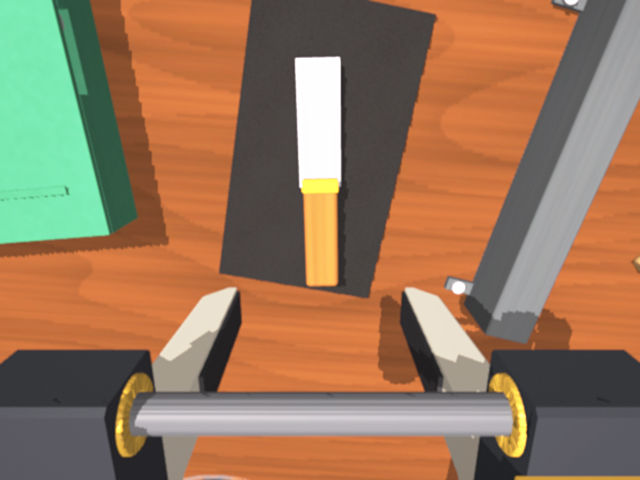

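The wrist view matches the estimate: tip at (318,58), handle end at (321,286), both centred between the jaws. I'll descend and grip.

```bash
python3 -m handwheel '[[[0,0,0.3],[0,0,0],60],[[0,0,0.3],[0,0,0],60],[[0,0,0.3],[0,0,0],60],[[0,0,0.3],[0,0,0],60],[[0,0,0.3],[0,0,0],60],[[0,0,0.15],[0,0,0],60],[[0,0,0.12],[0,0,0],60],[[0,0,0],[0,0,0],10],[[0,0,0],[0,0,0],10],[[0,0,0],[0,0,0],10],[[0,0,0],[0,0,0],10],[[0,0,0],[0,0,0],10]]' 60
python3 -m handwheel '[[[0,0,0],[0,0,0],10],[[0,0,0],[0,0,0],10],[[0,0,-0.1],[0,0,0],10],[[0,0,-0.2],[0,0,0],10],[[0,0,-0.3],[0,0,0],10],[[0,0,-0.2],[0,0,0],10],[[0,0,0],[0,0,0],10]]'
python3 - <<'E'
from h import *
n=np.array([.572,.101]); a=np.radians(99); u=np.array([np.cos(a),np.sin(a)])
g=n-u*(.12+.04); plan(*g,.12,99); plan(*g,.058,99)
E
```

```text
time: 3.78
ee_pos: [0.4688, -0.0901, 0.0288]
orientation: [0.0, 0.999, 0.04, 0.0]
force: [-1.4, -0.4, 6.6]
finger_gap: 0.0295
gripper_force: 59.9
time: 4.65
ee_pos: [0.4693, -0.0901, 0.1259]
orientation: [0.001, 0.999, 0.04, 0.002]
force: [-0.1, -0.3, -2.0]
finger_gap: 0.0295
gripper_force: 59.9
turn shares [ 5.00e-02 -2.00e-02 -2.36e+01] | then shift shares [0.106 1.094 0.049]
turn shares [ 5.00e-02 -2.00e-02 -2.36e+01] | then shift shares [0.106 1.094 0.566]
```

```bash
python3 -m handwheel '[[[0,0,0],[0,0,-0.98],10],[[0,0,0],[0,0,-0.98],10],[[0,0,0],[0,0,-0.98],10],[[0,0,0],[0,0,-0.98],10],[[0,0,0],[0,0,-0.98],10],[[0,0,0],[0,0,-0.98],10],[[0,0,0],[0,0,-0.98],10],[[0,0,0],[0,0,-0.98],10],[[0,0,0],[0,0,-0.98],10],[[0,0,0],[0,0,-0.98],10],[[0,0,0],[0,0,-0.98],10],[[0,0,0],[0,0,-0.98],10]]'
python3 -m handwheel '[[[0,0,0],[0,0,-0.98],10],[[0,0,0],[0,0,-0.98],10],[[0,0,0],[0,0,-0.98],10],[[0,0,0],[0,0,-0.98],10],[[0,0,0],[0,0,-0.98],10],[[0,0,0],[0,0,-0.98],10],[[0,0,0],[0,0,-0.98],10],[[0,0,0],[0,0,-0.98],10],[[0,0,0],[0,0,-0.98],10],[[0,0,0],[0,0,-0.98],10],[[0,0,0],[0,0,-0.98],10],[[0,0,0],[0,0,-0.98],10]]'
python3 -m handwheel '[[[0.02,0.22,0],[0,0,0],10],[[0.02,0.22,0],[0,0,0],10],[[0.02,0.22,0],[0,0,0],10],[[0.02,0.22,0],[0,0,0],10],[[0.02,0.214,0],[0,0,0],10],[[0,0,0],[0,0,0],10],[[0,0,0],[0,0,0],10]]'
python3 - <<'E'
from h import *
n=np.array([.572,.101]); a=np.radians(99); u=np.array([np.cos(a),np.sin(a)])
g=n-u*(.12+.04); plan(*g,.058,99)
p,d,K,T=shot("wrist","w2"); print(np.round(proj([[*n,.044],[*n,.050]],K,T)))
C=cloud(d,K,T); a=u; 
# steel blade: pixels bright in front, heights
m=(p.min(-1)>170)&(C[...,2]>.08)&(C[...,2]<.15); print(m.sum(),np.round(C[m].mean(0),3),rect(C[m]) if m.sum() else 0, np.round(np.percentile(C[m][:,2],[5,50,95]),4))
E
```

```text
time: 6.15
ee_pos: [0.4678, -0.0898, 0.1231]
orientation: [-0.001, 0.9, 0.436, -0.001]
force: [-0.2, 0.4, -0.3]
finger_gap: 0.0296
gripper_force: 59.9
time: 7.65
ee_pos: [0.4678, -0.0898, 0.1231]
orientation: [-0.001, 0.651, 0.759, -0.0]
force: [-0.2, 0.7, -1.5]
finger_gap: 0.0296
gripper_force: 59.9
time: 8.52
ee_pos: [0.5954, -0.0583, 0.1232]
orientation: [-0.001, 0.652, 0.759, -0.001]
force: [-0.2, 0.1, -1.8]
finger_gap: 0.0296
gripper_force: 59.9
turn shares [-0.03 -0.01 -0.08] | then shift shares [0.008 0.015 0.543]
[[322. -72.]
 [322. -78.]]
26400 [0.583 0.016 0.108] [array([584.8,   7.8]), array([ 36.3, 104.6]), np.float64(9.4)] [0.1073 0.1083 0.1094]
```

View pics/w2.png

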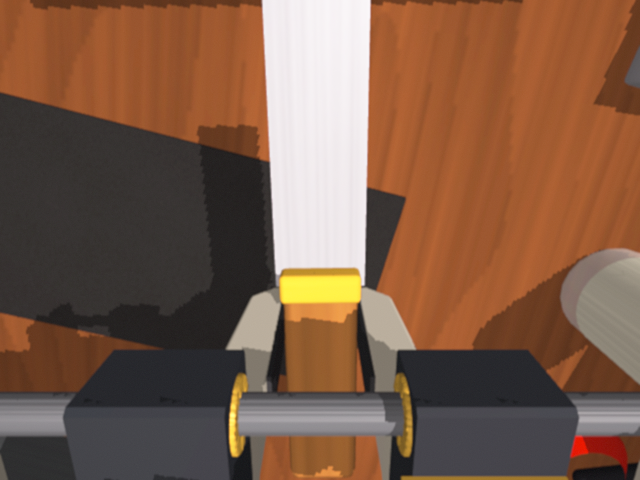

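```bash
python3 -m handwheel '[[[0.008,0.015,0.25],[0,0,-0.08],10],[[0,0,0.2],[0,0,0],10],[[0,0,0.07],[0,0,0],10],[[0,0,0],[0,0,0],10],[[0,0,0],[0,0,0],10]]'
python3 - <<'E'
from h import *
print(np.round(pose()[0],4)); 
p,d,K,T=shot("side","s2")
n=np.array([.572,.101]); print(np.round(proj([[*n,.044],[*n,.056]],K,T)))
c=p[150:270,220:370,::-1]; cv2.imwrite("pics/s2c.png",cv2.resize(c,None,fx=5,fy=5,interpolation=cv2.INTER_CUBIC))
E
```

```text
time: 9.2
ee_pos: [0.5985, -0.0572, 0.0628]
orientation: [0.001, 0.65, 0.76, 0.0]
force: [-0.2, 0.6, -2.3]
finger_gap: 0.0294
gripper_force: 59.9
[ 0.5985 -0.0572  0.0628]
[[297. 195.]
 [296. 191.]]
```

View pics/s2c.png

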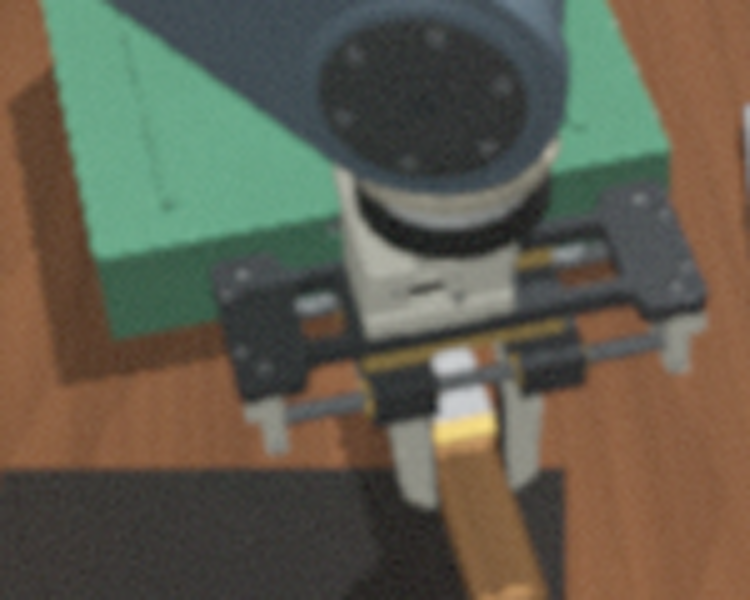

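The blade is level and the gripper hides the notch. Lowering it 2.5 mm puts it mid-notch, so I'll insert slowly and watch the force.

```bash
python3 -m handwheel '[[[0,0,0.02],[0,0,0],10],[[0.08,0,0],[0,0,0],10],[[0.08,0,0],[0,0,0],10],[[0.08,0,0],[0,0,0],10],[[0.08,0,0],[0,0,0],10],[[0,0,0],[0,0,0],10]]'
python3 -m handwheel '[[[0.06,0,0],[0,0,0],10],[[0.06,0,0],[0,0,0],10],[[0,0,0],[0,0,0],10],[[0,0,0],[0,0,0],10]]'
python3 -c "
from h import *
n=np.array([.572,.101]); a=np.radians(99); u=np.array([np.cos(a),np.sin(a)]); p=pose()[0]; print('tip past wall',u@(p[:2]-n)+.12,'lat',np.cross(u,p[:2]-n))"
```

```text
time: 10.0
ee_pos: [0.592, -0.0184, 0.0594]
orientation: [-0.0, 0.649, 0.761, -0.0]
force: [0.3, 0.7, -1.1]
finger_gap: 0.0293
gripper_force: 59.9
time: 10.5
ee_pos: [0.5899, -0.005, 0.0595]
orientation: [0.0, 0.65, 0.76, 0.0]
force: [0.4, -0.2, -1.7]
finger_gap: 0.0295
gripper_force: 59.9
tip past wall 0.012489488718242153 lat -0.001103986639710057<string>:3: DeprecationWarning: Arrays of 2-dimensional vectors are deprecated. Use arrays of 3-dimensional vectors instead. (deprecated in NumPy 2.0)
```

```bash
python3 -m handwheel '[[[0.06,0,0],[0,0,0],10],[[0.06,0,0],[0,0,0],10],[[0.06,0,0],[0,0,0],10],[[0.06,0,0],[0,0,0],10],[[0.06,0,0],[0,0,0],10],[[0.03,0,0],[0,0,0],10],[[0,0,0],[0,0,0],10]]'
python3 -m handwheel '[[[0,0,-0.06],[0,0,0],10],[[0,0,-0.06],[0,0,0],10],[[0,0,-0.06],[0,0,0],10],[[0,0,0],[0,0,0],10]]'
python3 -m handwheel '[[[0,0,-0.06],[0,0,0],10],[[0,0,-0.06],[0,0,0],10],[[0,0,-0.06],[0,0,0],10],[[0,0,0],[0,0,0],10]]'
python3 - <<'E'
from h import *
p,d,K,T=shot("side","s3")
c=p[100:300,200:400,::-1]; cv2.imwrite("pics/s3c.png",cv2.resize(c,None,fx=3,fy=3,interpolation=cv2.INTER_CUBIC))
E
```

```text
time: 11.38
ee_pos: [0.5837, 0.0344, 0.0594]
orientation: [0.0, 0.649, 0.76, 0.0]
force: [-0.1, -0.1, -1.3]
finger_gap: 0.0296
gripper_force: 59.9
time: 11.88
ee_pos: [0.5838, 0.0341, 0.0816]
orientation: [0.0, 0.649, 0.76, 0.0]
force: [-1.1, 1.4, -3.8]
finger_gap: 0.0296
gripper_force: 59.9
time: 12.38
ee_pos: [0.5839, 0.0341, 0.1033]
orientation: [0.0, 0.649, 0.76, 0.0]
force: [-1.3, 0.1, -4.3]
finger_gap: 0.0294
gripper_force: 59.9
```

View pics/s3c.png

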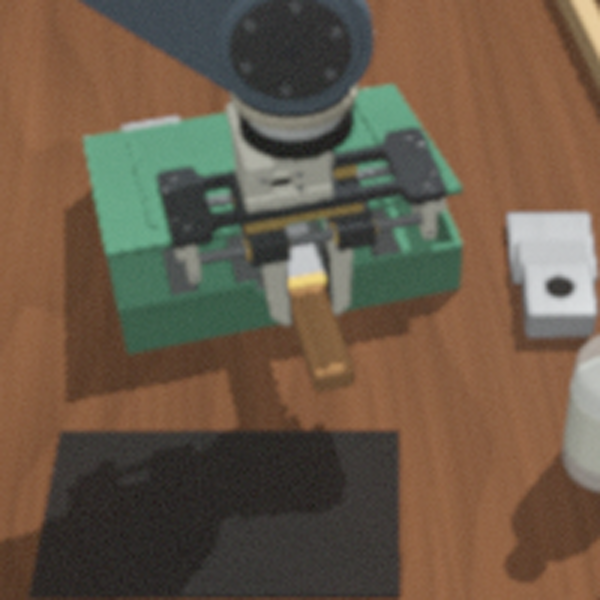

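The lid is rising on the blade, at about 0.24 rad, with no slip. I'll follow the lid's arc with the blade level.

```bash
python3 -m handwheel '[[[0.042,0,-0.108],[0,0,0],10],[[0.042,0,-0.108],[0,0,0],10],[[0.042,0,-0.108],[0,0,0],10],[[0.08,0,-0.108],[0,0,0],10],[[0.08,0,-0.108],[0,0,0],10],[[0.08,0,-0.108],[0,0,0],10],[[0.111,0,-0.078],[0,0,0],10],[[0.111,0,-0.078],[0,0,0],10],[[0.111,0,-0.078],[0,0,0],10],[[0,0,0],[0,0,0],10]]'
python3 - <<'E'
from h import *
p,d,K,T=shot("top","t4"); C=cloud(d,K,T)
a=np.radians(99); u=np.array([np.cos(a),np.sin(a)]); h=np.array([.541,.3085])
P=C.reshape(-1,3); g=p.reshape(-1,3).astype(int); m=(g[:,1]>g[:,0]+25)&(P[:,2]>.075)
x=(P[m][:,:2]-h)@u; zz=P[m][:,2]-.05; print(m.sum(),"ang",np.round(np.percentile(np.arctan2(zz,-x),[10,50,90]),3), "max h",zz.max())
c=p[180:380,100:400,::-1]; cv2.imwrite("pics/t4c.png",cv2.resize(c,None,fx=2.5,fy=2.5))
E
```

```text
time: 13.68
ee_pos: [0.5706, 0.1184, 0.2092]
orientation: [0.0, 0.649, 0.761, 0.001]
force: [0.8, -0.2, -1.8]
finger_gap: 0.0295
gripper_force: 59.9
595 ang [0.075 0.079 1.116] max h 1.1404076955664713
```

View pics/t4c.png

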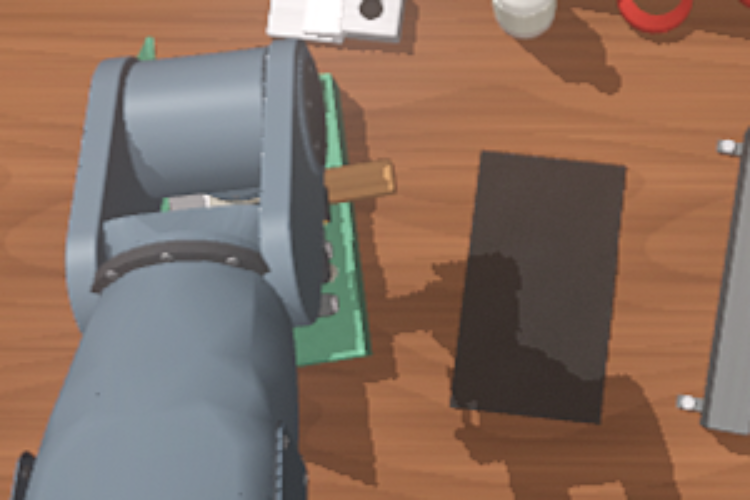

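The visible strip of lid reads about 1.1 rad. I'll keep pushing.

```bash
python3 -m handwheel '[[[0.106,0,-0.039],[0,0,0],10],[[0.106,0,-0.039],[0,0,0],10],[[0.106,0,-0.039],[0,0,0],10],[[0.09,0,-0.011],[0,0,0],10],[[0.09,0,-0.011],[0,0,0],10],[[0.09,0,-0.011],[0,0,0],10],[[0.066,0,0],[0,0,0],10],[[0.066,0,0],[0,0,0],10],[[0,0,0],[0,0,0],10],[[0,0,0],[0,0,0],10]]'
python3 -m handwheel '[[[-0.1,0,0],[0,0,0],10],[[-0.2,0,0],[0,0,0],10],[[-0.3,0,0],[0,0,0],10],[[-0.3,0,0],[0,0,0],10],[[-0.3,0,0],[0,0,0],10],[[-0.3,0,0],[0,0,0],10],[[-0.1,0,0],[0,0,0],10],[[0,0,0],[0,0,0],10]]'
python3 - <<'E'
from h import *
p,d,K,T=shot("side","s5"); 
a=np.radians(99); u=np.array([np.cos(a),np.sin(a)]); h=np.array([.541,.3085])
C=cloud(d,K,T);P=C.reshape(-1,3); g=p.reshape(-1,3).astype(int); m=(g[:,1]>g[:,0]+25)&(P[:,2]>.09)&(P[:,2]<.4)
x=(P[m][:,:2]-h)@u; zz=P[m][:,2]-.05; print(m.sum(),"ang",np.round(np.percentile(np.arctan2(zz,-x),[10,50,90]),3), "max h",zz.max())
plan(.50,-.0896,.20,4.6)
cv2.imwrite("pics/s5c.png",cv2.resize(p[40:340,120:440,::-1],None,fx=2,fy=2))
E
```

```text
time: 14.98
ee_pos: [0.5572, 0.2025, 0.2266]
orientation: [-0.0, 0.65, 0.76, 0.0]
force: [-0.1, -0.3, -1.3]
finger_gap: 0.0297
gripper_force: 59.9
time: 15.98
ee_pos: [0.587, 0.0122, 0.2265]
orientation: [-0.0, 0.65, 0.76, 0.0]
force: [0.3, 0.6, -1.9]
finger_gap: 0.0295
gripper_force: 59.9
3244 ang [1.65  1.668 1.7  ] max h 0.28182674113213363
turn shares [-0.   -0.   23.59] | then shift shares [-0.791  0.794  0.22 ]
```

View pics/s5c.png

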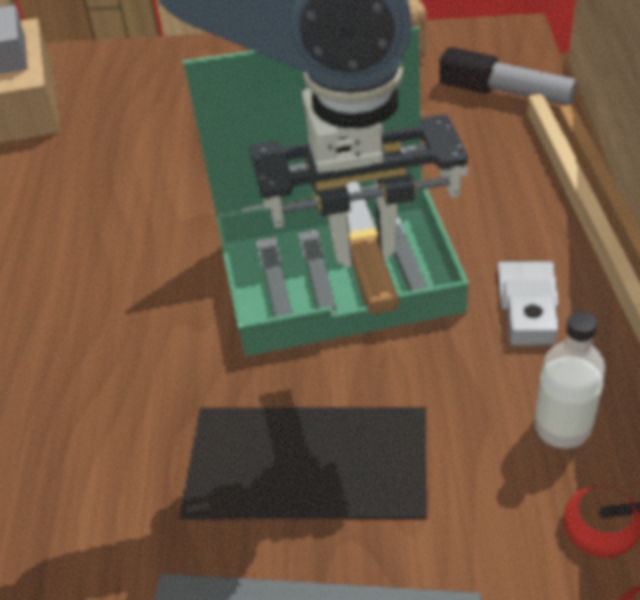

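The lid stands at about 1.67 rad, with at least three chisels visible in the case. Next the blade goes back on the mat.

```bash
python3 -m handwheel '[[[-0.1,0,0],[0,0,0.98],10],[[-0.1,0,0],[0,0,0.98],10],[[0,0,0],[0,0,0.98],10],[[0,0,0],[0,0,0.98],10],[[0,0,0],[0,0,0.98],10],[[0,0,0],[0,0,0.98],10],[[0,0,0],[0,0,0.98],10],[[0,0,0],[0,0,0.98],10],[[0,0,0],[0,0,0.98],10],[[0,0,0],[0,0,0.98],10],[[0,0,0],[0,0,0.98],10],[[0,0,0],[0,0,0.98],10]]'
python3 -m handwheel '[[[0,0,0],[0,0,0.98],10],[[0,0,0],[0,0,0.98],10],[[0,0,0],[0,0,0.98],10],[[0,0,0],[0,0,0.98],10],[[0,0,0],[0,0,0.98],10],[[0,0,0],[0,0,0.98],10],[[0,0,0],[0,0,0.98],10],[[0,0,0],[0,0,0.98],10],[[0,0,0],[0,0,0.98],10],[[0,0,0],[0,0,0.98],10],[[0,0,0],[0,0,0.98],10],[[0,0,0],[0,0,0.98],10]]'
python3 -c "
from h import *
plan(.4693,-.0901,.12,4.6); plan(.4693,-.0901,.031,4.6)"
```

```text
time: 17.52
ee_pos: [0.5899, -0.0097, 0.2265]
orientation: [-0.0, 0.899, 0.438, 0.0]
force: [0.5, -0.4, -1.5]
finger_gap: 0.0293
gripper_force: 59.9
time: 19.02
ee_pos: [0.5899, -0.0097, 0.2265]
orientation: [-0.0, 0.999, 0.042, 0.0]
force: [0.4, 0.8, -1.6]
finger_gap: 0.0292
gripper_force: 59.9
turn shares [-0.   -0.    0.07] | then shift shares [-1.055  0.587  0.887]
turn shares [-0.   -0.    0.07] | then shift shares [-1.055  0.587  1.629]
```

```bash
python3 -m handwheel '[[[-0.264,0.147,0.1],[0,0,0.07],10],[[-0.264,0.147,0.2],[0,0,0],10],[[-0.264,0.147,0.2],[0,0,0],10],[[-0.263,0.146,0.2],[0,0,0],10],[[0,0,0.3],[0,0,0],10],[[0,0,0.3],[0,0,0],10],[[0,0,0.2],[0,0,0],10],[[0,0,0.1],[0,0,0],10],[[0,0,0],[0,0,0],10],[[0,0,0],[0,0,0],10]]'
python3 -c "
from h import *
plan(.4693,-.0901,.031,4.6)"
```

```text
time: 20.27
ee_pos: [0.4702, -0.0916, 0.0353]
orientation: [0.0, 0.999, 0.041, 0.001]
force: [-0.1, 0.1, -1.3]
finger_gap: 0.0295
gripper_force: 59.9
turn shares [ 0.01 -0.02  0.01] | then shift shares [-0.006 -0.013  0.036]
```

```bash
python3 -m handwheel '[[[0,0,0.03],[0,0,0],10],[[0,0,0],[0,0,0],10],[[0,0,0],[0,0,0],10],[[0,0,0],[0,0,0],60],[[0,0,0],[0,0,0],60],[[0,0,0],[0,0,0],60],[[0,0,0],[0,0,0],60],[[0,0,-0.2],[0,0,0],60],[[0,0,-0.4],[0,0,0],60],[[0,0,-0.4],[0,0,0],60],[[0,0,-0.4],[0,0,0],60],[[0,0,-0.3],[0,0,0],60]]'
python3 -m handwheel '[[[0,0.45,0],[0,0,0],34],[[0,0.45,0],[0,0,0],34],[[0,0.45,0],[0,0,0],34],[[0,0.45,0],[0,0,0],34],[[0,0,0],[0,0,0],34],[[0,0,0],[0,0,0],34]]'
python3 - <<'E'
from h import *
p,d,K,T=shot("top","t6"); np.save("pics/t6.npy",d)
cv2.imwrite("pics/t6c.png",cv2.resize(p[195:350,120:360,::-1],None,fx=3.3,fy=3.3,interpolation=cv2.INTER_CUBIC))
E
```

```text
time: 21.78
ee_pos: [0.4697, -0.0917, 0.237]
orientation: [0.0, 0.999, 0.04, 0.001]
force: [-0.7, -0.3, 0.3]
finger_gap: 0.0599
gripper_force: 0.0
time: 22.52
ee_pos: [0.4868, -0.3065, 0.2345]
orientation: [-0.0, 0.999, 0.04, -0.0]
force: [-0.1, 0.5, 0.1]
finger_gap: 0.034
gripper_force: 0.0
```

View pics/t6c.png

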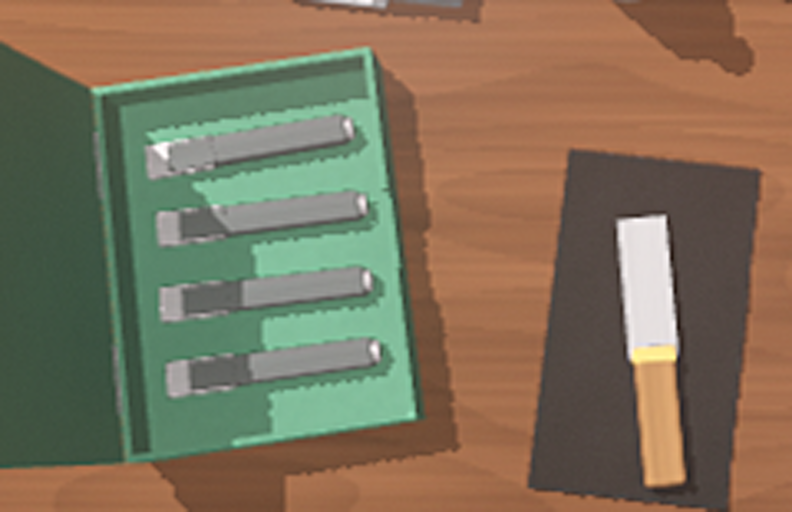

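There are four chisels with their cutting ends toward the hinge. Tip and butt in crop pixels: A (148,160)-(352,130), B (159,228)-(367,205), C (162,303)-(371,281), D (168,380)-(380,351). The blade is on the mat.

```bash
python3 - <<'E'
from h import *
K,T=cam("top")
ca=np.array([.5567,.205])
for n,t,b in (("A",(148,160),(352,130)),("B",(159,228),(367,205)),("C",(162,303),(371,281)),("D",(168,380),(380,351))):
    f=lambda q:np.array(q)/3.3+[120,195]
    t,b=px(f(t),.017,K,T)[0,:2],px(f(b),.019,K,T)[0,:2]; v=t-b
    print(n,"len",round(np.hypot(*v),4),"yaw",round(np.degrees(np.arctan2(v[1],v[0])),1),"c",np.round(b+v*67/155,4))
a=np.radians(-8.4)
for k in (-1.5,-.5,.5,1.5): print("slot",np.round(np.array([.5145,-.287])+k*.067*np.array([np.cos(a),np.sin(a)]),4))
plan(.6,.2,.2,98)
E
```

```text
A len 0.1578 yaw 98.8 c [0.6437 0.2095]
B len 0.159 yaw 96.6 c [0.588  0.1963]
C len 0.1583 yaw 96.3 c [0.5305 0.1906]
D len 0.1595 yaw 98.1 c [0.4759 0.182 ]
slot [ 0.4151 -0.2723]
slot [ 0.4814 -0.2821]
slot [ 0.5476 -0.2919]
slot [ 0.6139 -0.3017]
turn shares [-1.000e-02 -0.000e+00 -2.334e+01] | then shift shares [4.045 1.52  0.29 ]
```

```bash
python3 -m handwheel '[[[0,0,0],[0,0,-0.98],34],[[0,0,0],[0,0,-0.98],34],[[0,0,0],[0,0,-0.98],34],[[0,0,0],[0,0,-0.98],34],[[0,0,0],[0,0,-0.98],34],[[0,0,0],[0,0,-0.98],34],[[0,0,0],[0,0,-0.98],34],[[0,0,0],[0,0,-0.98],34],[[0,0,0],[0,0,-0.98],34],[[0,0,0],[0,0,-0.98],34],[[0,0,0],[0,0,-0.98],34],[[0,0,0],[0,0,-0.98],34]]' 60
python3 -m handwheel '[[[0,0,0],[0,0,-0.97],34],[[0,0,0],[0,0,-0.97],34],[[0,0,0],[0,0,-0.97],34],[[0,0,0],[0,0,-0.97],34],[[0,0,0],[0,0,-0.97],34],[[0,0,0],[0,0,-0.97],34],[[0,0,0],[0,0,-0.97],34],[[0,0,0],[0,0,-0.97],34],[[0,0,0],[0,0,-0.97],34],[[0,0,0],[0,0,-0.97],34],[[0,0,0],[0,0,-0.97],34],[[0,0,0],[0,0,-0.97],34]]'
python3 -c "
from h import *
plan(.4759,.182,.15,98.1)"
```

```text
time: 24.08
ee_pos: [0.4872, -0.3056, 0.2351]
orientation: [0.0, 0.899, 0.438, 0.0]
force: [0.7, 0.2, -0.0]
finger_gap: 0.0337
gripper_force: 0.0
time: 25.58
ee_pos: [0.4872, -0.3056, 0.2351]
orientation: [0.0, 0.653, 0.757, 0.0]
force: [0.6, -0.8, -1.0]
finger_gap: 0.034
gripper_force: 0.0
turn shares [0.   0.   0.09] | then shift shares [4.036 0.479 0.709]
```

```bash
python3 -m handwheel '[[[0.45,0.053,0],[0,0,0.09],34],[[0.45,0.053,0],[0,0,0],34],[[0.45,0.053,0],[0,0,0],34],[[0.45,0.053,0],[0,0,0],34],[[0.45,0.053,0],[0,0,0],34],[[0.45,0.053,0],[0,0,0],34],[[0.45,0.053,0],[0,0,0],34],[[0.45,0.053,0],[0,0,0],34],[[0.43,0.053,0],[0,0,0],34],[[0,0,0.35],[0,0,0],34],[[0,0,0],[0,0,0],34],[[0,0,0],[0,0,0],34]]'
cat >> h.py <<'E'
def chis(c,f,zr=(.017,.030)): # bar top near c, wrist cam
    p,d,K,T=shot("wrist",f); C=cloud(d,K,T); P=C.reshape(-1,3); g=p.reshape(-1,3).astype(int)
    m=(np.ptp(g,axis=1)<25)&(P[:,2]>zr[0])&(P[:,2]<zr[1])&(np.hypot(*(P[:,:2]-c).T)<.10)
    m=cv2.morphologyEx(m.reshape(480,640).astype(np.uint8),cv2.MORPH_OPEN,np.ones((5,5)))
    k,L,st,ce=cv2.connectedComponentsWithStats(m); print("expected px",np.round(proj([[*c,zr[0]]],K,T)))
    for i in range(1,k):
        if st[i,4]>300: print(st[i].tolist(),np.round(np.median(C[L==i],0),4),rect(C[L==i]))
E
python3 -c "
from h import *
plan(.4759,.182,.031,98.1); chis(np.array([.4759,.182]),'w7')"
```

```text
time: 27.08
ee_pos: [0.4773, 0.18, 0.1941]
orientation: [0.0, 0.657, 0.754, 0.0]
force: [0.1, 0.1, 0.6]
finger_gap: 0.0344
gripper_force: 0.0
turn shares [ 0.01 -0.   -0.06] | then shift shares [ 0.018 -0.009  1.359]
expected px [[318. 215.]]
[374, 118, 38, 175, 4763] [0.5304 0.2015 0.0221] [array([532. , 194.1]), array([ 23.3, 138.5]), np.float64(7.3)]
[305, 124, 30, 171, 4489] [0.4765 0.191  0.0221] [array([477.3, 183.2]), array([ 21.6, 136.4]), np.float64(8.4)]
```

View pics/w7.png

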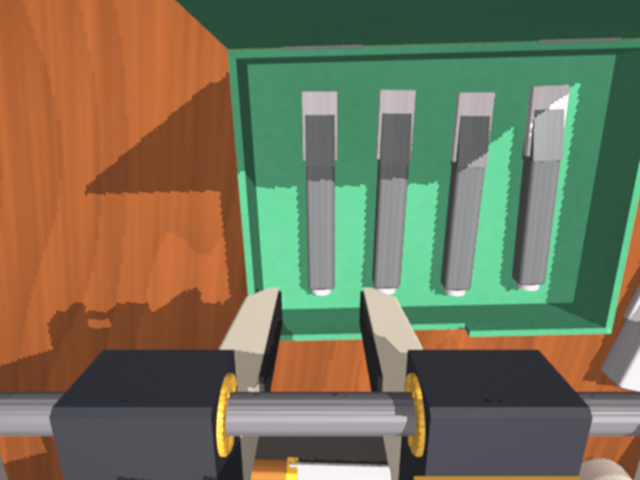

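Wrist view gives bar shoulder and butt in pixels: D (320,161)/(321,291), C (394,161)/(388,289), B (470,165)/(456,291), A (546,160)/(529,286).

```bash
python3 - <<'E'
from h import *
K,T=cam("wrist")
for n,t,b in (("D",(320,161),(321,291)),("C",(394,161),(388,289)),("B",(470,165),(456,291)),("A",(546,160),(529,286))):
    t,b=px(t,.024,K,T)[0,:2],px(b,.022,K,T)[0,:2]; v=t-b
    print(n,"len",round(np.hypot(*v),4),"yaw",round(np.degrees(np.arctan2(v[1],v[0])),1),"c",np.round(b+v*67/105,4))
plan(.477,.182,.031,98.2)
E
```

```text
D len 0.1063 yaw 98.3 c [0.4774 0.1865]
C len 0.1046 yaw 98.4 c [0.5318 0.1947]
B len 0.1034 yaw 98.0 c [0.5881 0.1998]
A len 0.1028 yaw 100.0 c [0.6443 0.2115]
turn shares [ 0.03 -0.   -0.09] | then shift shares [ 0.018 -0.002  1.361]
```

```bash
python3 -m handwheel '[[[0.043,0,0.3],[0,0,-0.09],34],[[0,0,0.3],[0,0,0],34],[[0,0,0.3],[0,0,0],34],[[0,0,0.3],[0,0,0],34],[[0,0,0.1],[0,0,0],34],[[0,0,0.05],[0,0,0],34],[[0,0,0],[0,0,0],34],[[0,0,0],[0,0,0],34]]'
python3 -c "
from h import *
plan(.477,.185,.031,98.2)"
```

```text
time: 28.12
ee_pos: [0.4771, 0.1852, 0.0319]
orientation: [0.0, 0.655, 0.756, 0.001]
force: [0.6, -0.6, 1.1]
finger_gap: 0.034
gripper_force: 0.0
turn shares [ 0.02 -0.    0.01] | then shift shares [-0.001 -0.001  0.008]
```

```bash
python3 -m handwheel '[[[0,0,0],[0,0,0],10],[[0,0,0],[0,0,0],10],[[0,0,0],[0,0,0],10],[[0,0,0],[0,0,0],10],[[0,0,-0.1],[0,0,0],10],[[0,0,-0.3],[0,0,0],10],[[0,0,-0.3],[0,0,0],10],[[0,0,-0.3],[0,0,0],10],[[0,0,0],[0,0,0],10]]'
python3 -c "
from h import *
plan(.4151,-.2723,.15,81.7);plan(.4151,-.2723,.085,81.7)"
```

```text
time: 29.25
ee_pos: [0.4774, 0.1853, 0.1531]
orientation: [0.001, 0.655, 0.756, 0.002]
force: [0.0, 0.8, -4.7]
finger_gap: 0.0216
gripper_force: 60.0
turn shares [ 0.06 -0.02  4.13] | then shift shares [-3.848  0.037  0.026]
turn shares [ 0.06 -0.02  4.13] | then shift shares [-3.848  0.037  0.568]
```

```bash
python3 -m handwheel '[[[-0.385,0.004,0],[0,0,0],10],[[0,0,0],[0,0,0.83],10],[[0,0,0],[0,0,0.83],10],[[0,0,0],[0,0,0.83],10],[[0,0,0],[0,0,0.82],10],[[0,0,0],[0,0,0.82],10]]'
python3 -c "
from h import *
plan(.4151,-.2723,.15,81.7);plan(.4151,-.2723,.085,81.7)"
```

```text
time: 30.0
ee_pos: [0.4826, 0.1392, 0.1493]
orientation: [-0.001, 0.757, 0.653, -0.001]
force: [-0.3, -0.1, -4.4]
finger_gap: 0.0214
gripper_force: 60.0
turn shares [-0.04  0.01 -0.03] | then shift shares [-3.474 -0.062 -0.006]
turn shares [-0.04  0.01 -0.03] | then shift shares [-3.474 -0.062  0.536]
```

```bash
python3 -m handwheel '[[[-0.386,-0.007,0],[0,0,0],10],[[-0.386,-0.007,0],[0,0,0],10],[[-0.386,-0.007,0],[0,0,0],10],[[-0.386,-0.007,0],[0,0,0],10],[[-0.386,-0.007,0],[0,0,0],10],[[-0.386,-0.007,0],[0,0,0],10],[[-0.386,-0.007,0],[0,0,0],10],[[-0.386,-0.007,0],[0,0,0],10],[[-0.386,-0.007,0],[0,0,0],10],[[0,0,0.2],[0,0,0],10],[[0,0,0.2],[0,0,0],10],[[0,0,0],[0,0,0],10]]'
python3 - <<'E'
from h import *
plan(.4151,-.2723,.086,81.7)
p,d,K,T=shot("top","t8"); C=cloud(d,K,T); z=C[...,2]
cv2.imwrite("pics/t8c.png",cv2.resize(p[200:380,340:460,::-1],None,fx=3.3,fy=3.3,interpolation=cv2.INTER_CUBIC))
E
```

```text
time: 31.5
ee_pos: [0.4145, -0.271, 0.1005]
orientation: [-0.003, 0.756, 0.654, -0.0]
force: [-0.5, 0.6, -3.6]
finger_gap: 0.0218
gripper_force: 60.0
turn shares [-0.07 -0.04 -0.  ] | then shift shares [-0.01   0.007  0.121]
```

View pics/t8c.png

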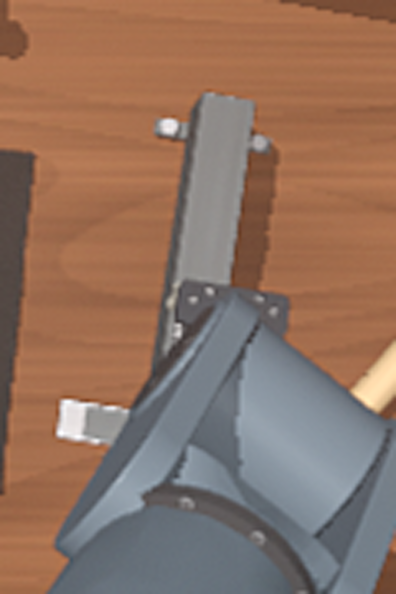

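The chisel is over the near slot and square to the rail. Lowering it.

```bash
python3 -m handwheel '[[[-0.01,0.007,0.06],[-0.07,-0.04,0],10],[[0,0,0.05],[0,0,0],10],[[0,0,0],[0,0,0],10],[[0,0,0],[0,0,0],10]]'
python3 -c "
from h import *
plan(.4151,-.2723,.085,81.7)
p,d,K,T=shot('side','s8')"
```

```text
time: 32.05
ee_pos: [0.4167, -0.2734, 0.0899]
orientation: [0.003, 0.756, 0.654, 0.001]
force: [0.1, 0.7, -4.4]
finger_gap: 0.0216
gripper_force: 60.0
turn shares [0.07 0.04 0.  ] | then shift shares [ 0.007 -0.015  0.04 ]
```

```bash
python3 -m handwheel '[[[0,0,0.02],[0,0,0],10],[[0,0,0],[0,0,0],10],[[0,0,0],[0,0,0],10]]'; python3 -m handwheel '[[[0,0,0.01],[0,0,0],10],[[0,0,0],[0,0,0],10],[[0,0,0],[0,0,0],10]]'
```

```text
time: 32.48
ee_pos: [0.4167, -0.2734, 0.0873]
orientation: [0.003, 0.756, 0.654, 0.001]
force: [0.3, -0.7, -4.4]
finger_gap: 0.0216
gripper_force: 60.0
time: 32.85
ee_pos: [0.4167, -0.2734, 0.0861]
orientation: [0.003, 0.756, 0.654, 0.001]
force: [0.2, -0.7, -4.2]
finger_gap: 0.0215
gripper_force: 60.0
```

```bash
python3 -m handwheel '[[[0,0,0.01],[0,0,0],10],[[0,0,0],[0,0,0],10]]'; python3 -m handwheel '[[[0,0,0.008],[0,0,0],10],[[0,0,0],[0,0,0],10]]'
```

```text
time: 33.1
ee_pos: [0.4168, -0.2735, 0.0853]
orientation: [0.003, 0.756, 0.654, 0.001]
force: [-1.9, 1.2, 4.8]
finger_gap: 0.0214
gripper_force: 60.0
time: 33.35
ee_pos: [0.4168, -0.2735, 0.0852]
orientation: [0.003, 0.756, 0.654, 0.001]
force: [-6.0, 3.3, 19.2]
finger_gap: 0.0215
gripper_force: 60.0
```

```bash
python3 -m handwheel '[[[0,0,-0.008],[0,0,0],10],[[0,0,0],[0,0,0],26],[[0,0,0],[0,0,0],30],[[0,0,0],[0,0,0],34],[[0,0,0],[0,0,0],34],[[0,0,-0.1],[0,0,0],34],[[0,0,-0.2],[0,0,0],34],[[0,0,-0.4],[0,0,0],34],[[0,0,-0.3],[0,0,0],34]]'
python3 -m handwheel '[[[0.45,0,0],[0,0,-0.8],34],[[0.45,0,0],[0,0,-0.8],34],[[0.45,0,0],[0,0,-0.8],34],[[0.45,0,0],[0,0,-0.8],34],[[0.45,0,0],[0,0,-0.8],34],[[0.45,0,0],[0,0,0],34],[[0,0,0],[0,0,0],34],[[0,0,0],[0,0,0],34]]'
python3 - <<'E'
from h import *
plan(.5312,.1927,.15,97.5); plan(.5312,.1927,.031,97.5)
p,d,K,T=shot("top","t9"); C=cloud(d,K,T)
cv2.imwrite("pics/t9c.png",cv2.resize(p[200:380,340:460,::-1],None,fx=3.3,fy=3.3,interpolation=cv2.INTER_CUBIC))
E
```

```text
time: 34.48
ee_pos: [0.4163, -0.2731, 0.2075]
orientation: [0.004, 0.756, 0.654, 0.001]
force: [0.7, -0.1, 0.3]
finger_gap: 0.034
gripper_force: 0.0
time: 35.48
ee_pos: [0.418, 0.0492, 0.2043]
orientation: [0.003, 0.658, 0.753, 0.0]
force: [0.3, 0.1, -0.0]
finger_gap: 0.0342
gripper_force: 0.0
turn shares [0.07 0.06 0.06] | then shift shares [1.062 1.092 0.452]
turn shares [0.07 0.06 0.06] | then shift shares [1.062 1.092 1.444]
```

View pics/t9c.png

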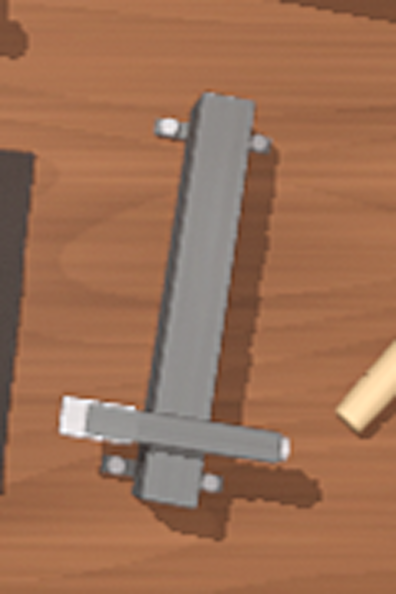

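The chisel lies across the rail, tip (62,417) and butt (288,448). The rail's end centres are at (230,97) and (169,503). On to chisel C.

```bash
python3 -m handwheel '[[[0,0,0],[0.07,0.06,0.06],34],[[0.265,0.273,0],[0,0,0],34],[[0.265,0.273,0],[0,0,0],34],[[0.266,0.273,0],[0,0,0],34],[[0.266,0.273,0],[0,0,0],34],[[0,0,0.3],[0,0,0],34],[[0,0,0.3],[0,0,0],34],[[0,0,0.2],[0,0,0],34],[[0,0,0],[0,0,0],34],[[0,0,0],[0,0,0],34]]'
python3 - <<'E'
from h import *
K,T=cam("top"); f=lambda q:np.array(q)/3.3+[340,200]
c1,c2=px(f((230,97)),.06,K,T)[0,:2],px(f((169,503)),.06,K,T)[0,:2]; x=(c1-c2)/np.hypot(*(c1-c2)); m=(c1+c2)/2
t,b=px(f((62,417)),.0725,K,T)[0,:2],px(f((287,448)),.072,K,T)[0,:2]; c=b+(t-b)*67/155; v=c-m
print("rail",m,np.hypot(*(c1-c2)),np.degrees(np.arctan2(x[1],x[0])),"chisel len",np.hypot(*(t-b)),"c",c,"rail x,y",v@x,v@np.array([-x[1],x[0]]), "yaw",np.degrees(np.arctan2(*(t-b)[::-1])))
plan(.5312,.1927,.031,97.5)
chis(np.array([.5312,.1927]),'w9')
E
```

```text
time: 36.78
ee_pos: [0.5318, 0.1925, 0.1087]
orientation: [-0.0, 0.66, 0.751, 0.0]
force: [0.3, -0.6, -0.5]
finger_gap: 0.0344
gripper_force: 0.0
rail [ 0.51416611 -0.28791073] 0.29800429481682034 -10.010629305309 chisel len 0.1590935986958837 c [ 0.41492446 -0.27569143] rail x,y -0.09985483953578699 -0.005217994818042984 yaw 82.67189885190697
turn shares [ 0.   -0.01 -0.02] | then shift shares [ 0.002 -0.005  0.647]
expected px [[319. 254.]]
[300, 131, 41, 228, 8053] [0.5307 0.2036 0.0221] [array([531.6, 193.8]), array([ 22.2, 140.3]), np.float64(7.1)]
[397, 133, 49, 216, 7180] [0.5867 0.2172 0.0221] [array([588.9, 204.9]), array([ 23.3, 131.1]), np.float64(7.8)]
```

```bash
python3 -m handwheel '[[[0,-0.005,0.3],[0,0,0],34],[[0,0,0.24],[0,0,0],34],[[0,0,0.1],[0,0,0],34],[[0,0,0],[0,0,0],34],[[0,0,0],[0,0,0],10],[[0,0,0],[0,0,0],10],[[0,0,0],[0,0,0],10],[[0,0,0],[0,0,0],10]]'
python3 -m handwheel '[[[0,0,-0.1],[0,0,0],10],[[0,0,-0.3],[0,0,0],10],[[0,0,-0.3],[0,0,0],10],[[0,0,-0.3],[0,0,0],10],[[-0.38,0,0],[0,0,0.82],10],[[-0.38,0,0],[0,0,0.82],10],[[0,0,0],[0,0,0.82],10],[[0,0,0],[0,0,0.82],10],[[0,0,0],[0,0,0.82],10],[[0,0,0],[0,0,0],10]]'
python3 -c "
from h import *
plan(.482,-.279,.15,81);plan(.482,-.279,.085,81)"
```

```text
time: 37.83
ee_pos: [0.5311, 0.1931, 0.032]
orientation: [0.0, 0.66, 0.752, 0.0]
force: [-1.2, -0.1, 7.2]
finger_gap: 0.0214
gripper_force: 60.0
time: 39.08
ee_pos: [0.5395, 0.1021, 0.1512]
orientation: [-0.0, 0.76, 0.65, -0.0]
force: [0.2, 0.4, -2.9]
finger_gap: 0.0217
gripper_force: 60.0
turn shares [-0.02  0.    0.02] | then shift shares [-3.212  0.024  0.01 ]
turn shares [-0.02  0.    0.02] | then shift shares [-3.212  0.024  0.552]
```

```bash
python3 -m handwheel '[[[-0.4,0.003,0],[0,0,0],10],[[-0.4,0.003,0],[0,0,0],10],[[-0.4,0.003,0],[0,0,0],10],[[-0.4,0.003,0],[0,0,0],10],[[-0.4,0.003,0],[0,0,0],10],[[-0.4,0.003,0],[0,0,0],10],[[-0.4,0.003,0],[0,0,0],10],[[-0.412,0.003,0],[0,0,0],10],[[0,0,0.25],[0,0,0],10],[[0,0,0.2],[0,0,0],10],[[0,0,0],[0,0,0],10],[[0,0,0],[0,0,0],10]]'
python3 -c "
from h import *
plan(.482,-.279,.0855,81)"
```

```text
time: 40.58
ee_pos: [0.4832, -0.2792, 0.0979]
orientation: [0.0, 0.76, 0.65, -0.0]
force: [-1.0, -0.3, -1.8]
finger_gap: 0.0214
gripper_force: 60.0
turn shares [0.   0.01 0.03] | then shift shares [ 0.    -0.01   0.104]
```

```bash
python3 -m handwheel '[[[0,-0.01,0.05],[0,0,0],10],[[0,0,0.035],[0,0,0],10],[[0,0,0],[0,0,0],10],[[0,0,0],[0,0,0],10]]';python3 -m handwheel '[[[0,0,0.012],[0,0,0],10],[[0,0,0],[0,0,0],10]]'; python3 -m handwheel '[[[0,0,0.008],[0,0,0],10],[[0,0,0],[0,0,0],10]]'
```

```text
time: 41.08
ee_pos: [0.4816, -0.2789, 0.0868]
orientation: [-0.0, 0.76, 0.65, -0.0]
force: [-0.3, -1.3, -2.3]
finger_gap: 0.0216
gripper_force: 60.0
time: 41.32
ee_pos: [0.4817, -0.279, 0.086]
orientation: [-0.0, 0.76, 0.65, -0.0]
force: [-3.7, 2.3, 5.1]
finger_gap: 0.0213
gripper_force: 60.0
time: 41.58
ee_pos: [0.4817, -0.279, 0.086]
orientation: [0.0, 0.76, 0.65, -0.0]
force: [-6.8, 4.1, 17.6]
finger_gap: 0.0212
gripper_force: 60.0
```

Contact. Release, then on to B at (.588,.198).

```bash
python3 -m handwheel '[[[0,0,-0.008],[0,0,0],10],[[0,0,0],[0,0,0],26],[[0,0,0],[0,0,0],30],[[0,0,0],[0,0,0],34],[[0,0,0],[0,0,0],34],[[0,0,-0.1],[0,0,0],34],[[0,0,-0.2],[0,0,0],34],[[0,0,-0.4],[0,0,0],34],[[0,0,-0.2],[0,0,0],34]]'
python3 -m handwheel '[[[0.45,0,0],[0,0,-0.8],34],[[0.45,0,0],[0,0,-0.8],34],[[0.45,0,0],[0,0,-0.8],34],[[0.45,0,0],[0,0,-0.8],34],[[0.45,0,0],[0,0,-0.8],34],[[0.45,0,0],[0,0,0],34],[[0,0,0],[0,0,0],34],[[0,0,0],[0,0,0],34]]'
python3 - <<'E'
from h import *
plan(.588,.198,.12,97.4); plan(.588,.198,.031,97.4)
p,d,K,T=shot("top","t10"); C=cloud(d,K,T); z=C[...,2]; v,u=np.indices(z.shape)
m=((z>.068)&(z<.09)&(u>340)&(u<440)&(v>215)&(v<370)).astype(np.uint8); k,L,st,ce=cv2.connectedComponentsWithStats(m)
for i in range(1,k):
    if st[i,4]>60: print(st[i].tolist(),rect(C[L==i]),np.median(z[L==i]))
E
```

```text
time: 42.7
ee_pos: [0.4822, -0.2793, 0.1965]
orientation: [0.001, 0.76, 0.65, 0.0]
force: [0.1, -0.1, -0.9]
finger_gap: 0.0338
gripper_force: 0.0
time: 43.7
ee_pos: [0.4871, 0.0433, 0.1938]
orientation: [0.0, 0.662, 0.75, -0.0]
force: [0.3, 0.5, -0.2]
finger_gap: 0.0343
gripper_force: 0.0
turn shares [-0.    0.   -0.08] | then shift shares [1.17  1.    0.615]
turn shares [-0.    0.   -0.08] | then shift shares [1.17  1.    1.357]
[360, 292, 69, 20, 675] [array([ 483.4, -269.2]), array([158.2,  26.3]), np.float64(81.1)] 0.07601139338721064
[358, 320, 70, 20, 696] [array([ 417.9, -265.1]), array([160.1,  25.9]), np.float64(81.5)] 0.07613552897274545
```

```bash
python3 -m handwheel '[[[0.292,0.25,0],[0,0,-0.08],34],[[0.292,0.25,0],[0,0,0],34],[[0.293,0.25,0],[0,0,0],34],[[0.293,0.25,0],[0,0,0],34],[[0,0,0.3],[0,0,0],34],[[0,0,0.3],[0,0,0],34],[[0,0,0.1],[0,0,0],34],[[0,0,0],[0,0,0],34],[[0,0,0],[0,0,0],34]]'
python3 - <<'E'
from h import *
plan(.588,.198,.031,97.4)
chis(np.array([.588,.198]),'w10')
E
```

```text
time: 44.88
ee_pos: [0.5888, 0.1979, 0.1107]
orientation: [0.0, 0.66, 0.751, 0.001]
force: [-0.3, -0.1, 1.0]
finger_gap: 0.0341
gripper_force: 0.0
turn shares [ 0.02 -0.01 -0.01] | then shift shares [ 0.001 -0.007  0.664]
expected px [[318. 253.]]
[399, 122, 42, 224, 7808] [0.6426 0.2257 0.0221] [array([645.4, 212.1]), array([ 22.4, 138.5]), np.float64(10.6)]
[299, 132, 42, 224, 7815] [0.5883 0.2086 0.0221] [array([589.5, 199.4]), array([ 22.9, 139. ]), np.float64(8.2)]
```

```bash
python3 -m handwheel '[[[0,-0.007,0.3],[0,0,0],34],[[0,0,0.25],[0,0,0],34],[[0,0,0.105],[0,0,0],34],[[0,0,0],[0,0,0],34],[[0,0,0],[0,0,0],10],[[0,0,0],[0,0,0],10],[[0,0,0],[0,0,0],10],[[0,0,0],[0,0,0],10]]'
python3 -m handwheel '[[[0,0,-0.1],[0,0,0],10],[[0,0,-0.3],[0,0,0],10],[[0,0,-0.3],[0,0,0],10],[[0,0,-0.3],[0,0,0],10],[[-0.38,0,0],[0,0,0.82],10],[[-0.38,0,0],[0,0,0.82],10],[[0,0,0],[0,0,0.82],10],[[0,0,0],[0,0,0.82],10],[[0,0,0],[0,0,0.82],10],[[0,0,0],[0,0,0],10]]'
python3 -c "
from h import *
plan(.5484,-.290,.15,81);plan(.5484,-.290,.086,81)"
```

```text
time: 45.92
ee_pos: [0.5879, 0.1983, 0.0319]
orientation: [0.0, 0.66, 0.751, 0.001]
force: [-0.1, -0.2, 6.3]
finger_gap: 0.0213
gripper_force: 60.0
time: 47.18
ee_pos: [0.596, 0.1073, 0.1509]
orientation: [-0.0, 0.76, 0.65, -0.001]
force: [0.5, 0.1, -2.6]
finger_gap: 0.0214
gripper_force: 60.0
turn shares [-0.02  0.    0.  ] | then shift shares [-3.332  0.126  0.007]
turn shares [-0.02  0.    0.  ] | then shift shares [-3.332  0.126  0.541]
```

```bash
python3 -m handwheel '[[[-0.416,0.016,0],[0,0,0],10],[[-0.416,0.016,0],[0,0,0],10],[[-0.416,0.016,0],[0,0,0],10],[[-0.416,0.016,0],[0,0,0],10],[[-0.417,0.016,0],[0,0,0],10],[[-0.417,0.016,0],[0,0,0],10],[[-0.417,0.015,0],[0,0,0],10],[[-0.417,0.015,0],[0,0,0],10],[[0,0,0.25],[0,0,0],10],[[0,0,0.2],[0,0,0],10],[[0,0,0],[0,0,0],10],[[0,0,0],[0,0,0],10]]'
python3 -c "
from h import *
plan(.5484,-.290,.086,81)"
```

```text
time: 48.68
ee_pos: [0.549, -0.2901, 0.0977]
orientation: [0.0, 0.76, 0.65, -0.0]
force: [0.2, 0.2, -2.5]
finger_gap: 0.0215
gripper_force: 60.0
turn shares [0.   0.01 0.01] | then shift shares [-0.    -0.005  0.098]
```

```bash
python3 -m handwheel '[[[0,-0.005,0.05],[0,0,0],10],[[0,0,0.035],[0,0,0],10],[[0,0,0],[0,0,0],10],[[0,0,0],[0,0,0],10]]';python3 -m handwheel '[[[0,0,0.012],[0,0,0],10],[[0,0,0],[0,0,0],10]]'; python3 -m handwheel '[[[0,0,0.006],[0,0,0],10],[[0,0,0],[0,0,0],10]]'
```

```text
time: 49.18
ee_pos: [0.548, -0.2899, 0.0865]
orientation: [-0.0, 0.76, 0.649, -0.0]
force: [0.8, 0.8, -3.7]
finger_gap: 0.0214
gripper_force: 60.0
time: 49.42
ee_pos: [0.5481, -0.2899, 0.0859]
orientation: [-0.0, 0.76, 0.649, -0.0]
force: [-3.0, 2.2, 6.0]
finger_gap: 0.0213
gripper_force: 60.0
time: 49.68
ee_pos: [0.5481, -0.29, 0.0859]
orientation: [-0.0, 0.76, 0.649, -0.0]
force: [-5.5, 3.7, 13.3]
finger_gap: 0.0214
gripper_force: 60.0
```

```bash
python3 -m handwheel '[[[0,0,-0.007],[0,0,0],10],[[0,0,0],[0,0,0],26],[[0,0,0],[0,0,0],30],[[0,0,0],[0,0,0],34],[[0,0,0],[0,0,0],34],[[0,0,-0.1],[0,0,0],34],[[0,0,-0.2],[0,0,0],34],[[0,0,-0.4],[0,0,0],34],[[0,0,-0.2],[0,0,0],34]]'
python3 -m handwheel '[[[0.45,0,0],[0,0,-0.9],34],[[0.45,0,0],[0,0,-0.9],34],[[0.45,0,0],[0,0,-0.9],34],[[0.45,0,0],[0,0,-0.9],34],[[0.45,0,0],[0,0,-0.9],34],[[0.45,0,0],[0,0,0],34],[[0,0,0],[0,0,0],34],[[0,0,0],[0,0,0],34]]'
python3 - <<'E'
from h import *
plan(.644,.2105,.12,99.6); plan(.644,.2105,.031,99.6)
E
```

```text
time: 50.8
ee_pos: [0.5487, -0.2903, 0.1965]
orientation: [0.001, 0.76, 0.649, 0.0]
force: [0.1, 0.3, -0.4]
finger_gap: 0.0344
gripper_force: 0.0
time: 51.8
ee_pos: [0.5484, 0.0319, 0.1937]
orientation: [0.0, 0.649, 0.76, -0.0]
force: [0.3, -0.9, -0.6]
finger_gap: 0.0342
gripper_force: 0.0
turn shares [-0.    0.   -0.15] | then shift shares [1.334 1.034 0.614]
turn shares [-0.    0.   -0.15] | then shift shares [1.334 1.034 1.356]
```

```bash
python3 -m handwheel '[[[0.333,0.258,0],[0,0,-0.15],34],[[0.333,0.258,0],[0,0,0],34],[[0.334,0.259,0],[0,0,0],34],[[0.334,0.259,0],[0,0,0],34],[[0,0,0.3],[0,0,0],34],[[0,0,0.3],[0,0,0],34],[[0,0,0.1],[0,0,0],34],[[0,0,0],[0,0,0],34],[[0,0,0],[0,0,0],34]]'
python3 - <<'E'
from h import *
plan(.644,.2105,.031,99.6)
chis(np.array([.644,.2105]),'w11')
E
```

```text
time: 52.92
ee_pos: [0.6451, 0.2103, 0.1107]
orientation: [0.0, 0.646, 0.764, 0.001]
force: [0.0, 0.1, -0.4]
finger_gap: 0.0341
gripper_force: 0.0
turn shares [ 0.02 -0.01 -0.01] | then shift shares [ 0.003 -0.009  0.664]
expected px [[318. 253.]]
[299, 134, 41, 222, 7862] [0.6441 0.2216 0.0221] [array([645.4, 211.4]), array([ 22.4, 137.8]), np.float64(10.3)]
```

```bash
python3 -m handwheel '[[[0,-0.009,0.3],[0,0,0],34],[[0,0,0.25],[0,0,0],34],[[0,0,0.105],[0,0,0],34],[[0,0,0],[0,0,0],34],[[0,0,0],[0,0,0],10],[[0,0,0],[0,0,0],10],[[0,0,0],[0,0,0],10],[[0,0,0],[0,0,0],10]]'
python3 -m handwheel '[[[0,0,-0.1],[0,0,0],10],[[0,0,-0.3],[0,0,0],10],[[0,0,-0.3],[0,0,0],10],[[0,0,-0.3],[0,0,0],10],[[-0.38,0,0],[0,0,0.92],10],[[-0.38,0,0],[0,0,0.92],10],[[0,0,0],[0,0,0.92],10],[[0,0,0],[0,0,0.92],10],[[0,0,0],[0,0,0.92],10],[[0,0,0],[0,0,0],10]]'
python3 -c "
from h import *
plan(.6145,-.3007,.15,81);plan(.6145,-.3007,.086,81)"
```

```text
time: 53.98
ee_pos: [0.644, 0.2106, 0.0319]
orientation: [0.0, 0.646, 0.764, 0.001]
force: [1.3, 0.3, 6.1]
finger_gap: 0.0215
gripper_force: 60.0
time: 55.22
ee_pos: [0.6551, 0.12, 0.1506]
orientation: [-0.001, 0.759, 0.651, -0.001]
force: [0.3, 0.1, -3.8]
finger_gap: 0.0212
gripper_force: 60.0
turn shares [-0.02  0.    0.05] | then shift shares [-3.516  0.215  0.005]
turn shares [-0.02  0.    0.05] | then shift shares [-3.516  0.215  0.538]
```

```bash
python3 -m handwheel '[[[-0.439,0.027,0],[0,0,0.05],10],[[-0.439,0.027,0],[0,0,0],10],[[-0.439,0.027,0],[0,0,0],10],[[-0.439,0.027,0],[0,0,0],10],[[-0.44,0.027,0],[0,0,0],10],[[-0.44,0.027,0],[0,0,0],10],[[-0.44,0.027,0],[0,0,0],10],[[-0.44,0.026,0],[0,0,0],10],[[0,0,0.25],[0,0,0],10],[[0,0,0.2],[0,0,0],10],[[0,0,0],[0,0,0],10],[[0,0,0],[0,0,0],10]]'
python3 -c "
from h import *
plan(.6145,-.3007,.086,81)"
```

```text
time: 56.72
ee_pos: [0.6155, -0.3008, 0.0976]
orientation: [0.0, 0.76, 0.65, -0.0]
force: [0.5, 0.2, -3.0]
finger_gap: 0.0214
gripper_force: 60.0
turn shares [0.   0.01 0.01] | then shift shares [-0.    -0.008  0.097]
```

```bash
python3 -m handwheel '[[[0,-0.008,0.05],[0,0,0],10],[[0,0,0.035],[0,0,0],10],[[0,0,0],[0,0,0],10],[[0,0,0],[0,0,0],10]]';python3 -m handwheel '[[[0,0,0.012],[0,0,0],10],[[0,0,0],[0,0,0],10]]'; python3 -m handwheel '[[[0,0,0.006],[0,0,0],10],[[0,0,0],[0,0,0],10]]'
```

```text
time: 57.22
ee_pos: [0.614, -0.3006, 0.0863]
orientation: [-0.0, 0.76, 0.649, -0.0]
force: [-0.3, -0.3, -3.7]
finger_gap: 0.0213
gripper_force: 60.0
time: 57.48
ee_pos: [0.6141, -0.3006, 0.0859]
orientation: [-0.0, 0.76, 0.649, -0.0]
force: [-3.8, 1.7, 6.4]
finger_gap: 0.0218
gripper_force: 60.0
time: 57.72
ee_pos: [0.6141, -0.3006, 0.0859]
orientation: [-0.0, 0.76, 0.649, -0.0]
force: [-6.6, 3.6, 12.2]
finger_gap: 0.0216
gripper_force: 60.0
```

```bash
python3 -m handwheel '[[[0,0,-0.007],[0,0,0],10],[[0,0,0],[0,0,0],26],[[0,0,0],[0,0,0],30],[[0,0,0],[0,0,0],34],[[0,0,0],[0,0,0],34],[[0,0,-0.1],[0,0,0],34],[[0,0,-0.3],[0,0,0],34],[[0,0,-0.45],[0,0,0],34],[[0,0,-0.45],[0,0,0],0],[[0,0,-0.45],[0,0,0],0],[[0,0,-0.2],[0,0,0],0]]'
python3 -m handwheel '[[[0.4,0,0],[0,0,-0.9],0],[[0.4,0,0],[0,0,-0.9],0],[[0.4,0,0],[0,0,-0.9],0],[[0.4,0,0],[0,0,-0.9],0],[[0.4,0,0],[0,0,-0.9],0],[[0,0,0],[0,0,0],0],[[0,0,0],[0,0,0],0]]' 20
python3 - <<'E'
from h import *
plan(.532,.363,.32,99); plan(.532,.363,.262,99)
K,T=cam("top"); p,d,K,T=shot("top","t12"); C=cloud(d,K,T); z=C[...,2]; v,u=np.indices(z.shape)
m=((z>.068)&(z<.09)&(u>340)&(u<440)&(v>215)&(v<370)).astype(np.uint8); k,L,st,ce=cv2.connectedComponentsWithStats(m)
for i in range(1,k):
    if st[i,4]>60: print(st[i].tolist(),rect(C[L==i]),np.median(z[L==i]))
E
```

```text
time: 59.1
ee_pos: [0.6147, -0.3008, 0.3237]
orientation: [0.002, 0.76, 0.649, 0.001]
force: [-0.2, 0.2, -0.5]
finger_gap: 0.0084
gripper_force: 0.0
time: 59.98
ee_pos: [0.6218, -0.0621, 0.3195]
orientation: [0.0, 0.65, 0.76, -0.0]
force: [0.9, -1.2, -0.8]
finger_gap: 0.0007
gripper_force: 0.0
turn shares [-0.    0.   -0.01] | then shift shares [ 3.616 -0.185 -0.004]
turn shares [-0.    0.   -0.01] | then shift shares [ 3.616 -0.185  0.479]
[368, 237, 67, 20, 655] [array([ 614.8, -290.1]), array([159.4,  26.7]), np.float64(80.5)] 0.07602126200974824
[364, 264, 68, 20, 663] [array([ 550.3, -279.8]), array([159. ,  26.3]), np.float64(81.8)] 0.07599797871307956
[360, 292, 69, 20, 674] [array([ 483.9, -269.7]), array([158.6,  25.9]), np.float64(81.7)] 0.07607619701174828
[358, 320, 70, 20, 697] [array([ 418.2, -264.7]), array([159.3,  25.9]), np.float64(81.8)] 0.07620755284318581
```

All four chisels lie level and square on the rail. Now behind the lid.

```bash
python3 -m handwheel '[[[0.4,-0.02,-0.03],[0,0,0],0],[[0.4,-0.02,0],[0,0,0],0],[[0.4,-0.02,0],[0,0,0],0],[[0.4,-0.02,0],[0,0,0],0],[[0.4,-0.02,0],[0,0,0],0],[[0.4,-0.02,0],[0,0,0],0],[[0.4,-0.02,0],[0,0,0],0],[[0.4,-0.02,0],[0,0,0],0],[[0.42,-0.02,0],[0,0,0],0],[[0,0,0],[0,0,0],0],[[0,0,0],[0,0,0],0]]'
python3 - <<'E'
from h import *
plan(.532,.363,.262,99)
p,d,K,T=shot("side","s12"); a=np.radians(99); u=np.array([np.cos(a),np.sin(a)]); h=np.array([.541,.3085])
C=cloud(d,K,T);P=C.reshape(-1,3); g=p.reshape(-1,3).astype(int); m=(g[:,1]>g[:,0]+25)&(P[:,2]>.09)&(P[:,2]<.4)
x=(P[m][:,:2]-h)@u; zz=P[m][:,2]-.05; print(m.sum(),"ang",np.round(np.percentile(np.arctan2(zz,-x),[10,50,90]),3))
E
```

```text
time: 61.4
ee_pos: [0.5333, 0.3629, 0.3224]
orientation: [-0.0, 0.65, 0.76, -0.001]
force: [0.6, 0.1, 0.4]
finger_gap: 0.0008
gripper_force: 0.0
turn shares [-0.02  0.   -0.02] | then shift shares [ 0.003 -0.01   0.504]
7008 ang [1.651 1.672 1.715]
```

```bash
python3 -m handwheel '[[[0,-0.01,0.25],[0,0,0],0],[[0,0,0.25],[0,0,0],0],[[0,0,0],[0,0,0],0],[[-0.084,0,0],[0,0,0],0],[[-0.084,0,0],[0,0,0],0],[[-0.144,0,0.033],[0,0,0],0],[[0,0,0],[0,0,0],0]]'
python3 -m handwheel '[[[-0.144,0,0.033],[0,0,0],0],[[-0.144,0,0.033],[0,0,0],0],[[-0.144,0,0.042],[0,0,0],0],[[-0.144,0,0.042],[0,0,0],0],[[-0.144,0,0.042],[0,0,0],0],[[0,0,0],[0,0,0],0]]'
python3 - <<'E'
from h import *
a=np.radians(99); u=np.array([np.cos(a),np.sin(a)]); h=np.array([.541,.3085]); q=pose()[0]; print("tip X,H",(q[:2]-h)@u,q[2]-.072)
p,d,K,T=shot("side","s13")
C=cloud(d,K,T);P=C.reshape(-1,3); g=p.reshape(-1,3).astype(int); m=(g[:,1]>g[:,0]+25)&(P[:,2]>.09)&(P[:,2]<.4)
x=(P[m][:,:2]-h)@u; zz=P[m][:,2]-.05; print(m.sum(),"ang",np.round(np.percentile(np.arctan2(zz,-x),[10,50,90]),3))
E
```

```text
time: 62.32
ee_pos: [0.5375, 0.3254, 0.2587]
orientation: [-0.0, 0.65, 0.76, -0.0]
force: [0.2, 0.1, 0.7]
finger_gap: 0.0002
gripper_force: 0.0
time: 63.08
ee_pos: [0.5507, 0.24, 0.2349]
orientation: [-0.001, 0.65, 0.76, -0.001]
force: [0.5, 0.5, -1.1]
finger_gap: 0.0009
gripper_force: 0.0
tip X,H -0.06917055115406164 0.16291724260565466
1027 ang [1.084 1.097 1.134]
```

The lid follows and now reads 1.1 rad. I'll continue down the arc.

```bash
python3 -m handwheel '[[[-0.125,0,0.07],[0,0,0],0],[[-0.125,0,0.083],[0,0,0],0],[[-0.125,0,0.097],[0,0,0],0],[[-0.1,0,0.11],[0,0,0],0],[[-0.095,0,0.116],[0,0,0],0],[[-0.088,0,0.12],[0,0,0],0],[[-0.06,0,0.115],[0,0,0],0],[[-0.05,0,0.115],[0,0,0],0],[[-0.032,0,0.116],[0,0,0],0],[[0,0,0],[0,0,0],0]]'
python3 -m handwheel '[[[0,0,0.12],[0,0,0],0],[[0,0,0.12],[0,0,0],0],[[0,0,0.1],[0,0,0],0],[[0,0,0],[0,0,0],0]]'
python3 -c "
from h import *
q=pose()[0];print(q[2]-.022)"
```

```text
time: 64.38
ee_pos: [0.565, 0.1465, 0.1213]
orientation: [-0.001, 0.65, 0.76, -0.001]
force: [-1.3, -0.7, 0.4]
finger_gap: 0.0003
gripper_force: 0.0
time: 64.88
ee_pos: [0.5648, 0.1467, 0.0805]
orientation: [-0.001, 0.65, 0.76, -0.001]
force: [-0.5, -0.7, 0.5]
finger_gap: 0.0007
gripper_force: 0.0
0.05846894896084926
```

```bash
python3 -m handwheel '[[[0,0,0.02],[0,0,0],0],[[0,0,0],[0,0,0],0]]'; python3 -m handwheel '[[[0,0,0.015],[0,0,0],0],[[0,0,0],[0,0,0],0]]'; python3 -m handwheel '[[[0,0,0.01],[0,0,0],0],[[0,0,0],[0,0,0],0]]'
```

```text
time: 65.12
ee_pos: [0.5656, 0.1468, 0.0795]
orientation: [-0.0, 0.649, 0.76, -0.0]
force: [0.2, -0.1, -0.3]
finger_gap: 0.0005
gripper_force: 0.0
time: 65.38
ee_pos: [0.5658, 0.1468, 0.0783]
orientation: [-0.0, 0.649, 0.76, 0.0]
force: [-2.0, -0.6, 7.2]
finger_gap: 0.0008
gripper_force: 3.3
time: 65.62
ee_pos: [0.5658, 0.1468, 0.0781]
orientation: [-0.0, 0.649, 0.76, 0.0]
force: [-7.5, -1.8, 19.0]
finger_gap: 0.0004
gripper_force: 9.6
```

The lid is firmly seated, with the tip at 56 mm. Retreat and do a final check.

```bash
python3 -m handwheel '[[[0,0,-0.05],[0,0,0],0],[[0,0,-0.3],[0,0,0],0],[[0,0,-0.45],[0,0,0],0],[[0,0,-0.45],[0,0,0],0],[[0,0,-0.45],[0,0,0],0],[[-0.3,-0.4,0],[0,0,0],0],[[-0.3,-0.4,0],[0,0,0],0],[[0,-0.45,0],[0,0,0],0],[[0,-0.45,0],[0,0,0],0],[[0,0,0],[0,0,0],0],[[0,0,0],[0,0,0],0]]'
python3 - <<'E'
from h import *
p,d,K,T=shot("top","t14"); C=cloud(d,K,T); z=C[...,2]; v,u=np.indices(z.shape)
m=((z>.068)&(z<.09)&(u>340)&(u<440)&(v>215)&(v<370)).astype(np.uint8); k,L,st,ce=cv2.connectedComponentsWithStats(m)
for i in range(1,k):
    if st[i,4]>60: print(rect(C[L==i]),np.median(z[L==i]))
g=p.astype(int); m=(g[...,1]>g[...,0]+25)&(u>135)&(u<260)&(v>200)&(v<345)&(z>.03)
A=np.c_[C[m][:,:2],np.ones(m.sum())]; print("lid z fit slopes",np.linalg.lstsq(A,C[m][:,2],rcond=None)[0],np.median(C[m][:,2]))
cv2.imwrite("pics/t14c.png",p[:,:,::-1])
E
```

```text
time: 67.0
ee_pos: [0.3761, 0.0437, 0.281]
orientation: [0.0, 0.65, 0.76, 0.0]
force: [0.2, -0.6, -0.4]
finger_gap: 0.001
gripper_force: 0.0
[array([ 614.4, -289.7]), array([158.7,  27.2]), np.float64(80.4)] 0.07586969039071123
[array([ 550.6, -279.7]), array([158.9,  26.6]), np.float64(82.2)] 0.07604261560992276
[array([ 483.6, -269.7]), array([159.1,  26.1]), np.float64(81.3)] 0.07634355435315754
[array([ 418.1, -264.5]), array([158.9,  25.8]), np.float64(81.6)] 0.07611478966254803
lid z fit slopes [-0.14522338 -0.39762351  0.22783608] 0.055879385692367056
```

View pics/t14c.png

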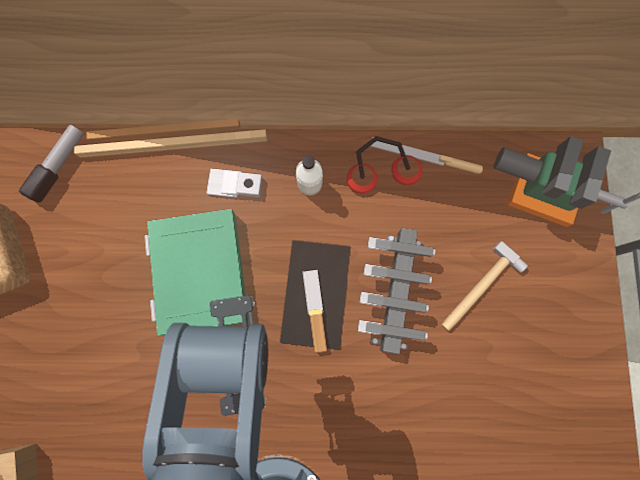

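Lid shut, four chisels on the rail, and the bystanders unmoved. The blade was nudged about 20 mm, but its middle (315,312) is well on the mat.

```bash
python3 -c "
from bench import robot
print(robot.hand_in())"
```

```text
the job is handed in; nothing more can be done
None
```

I handed in the job (no verdict came back): the lid was levered open and is shut again, all four chisels lie across the rail, the pry blade is on the mat (nudged about 20 mm, its middle well on it), and the bystanders are unmoved.

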